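# Square up a stillage cross tube

### The arm

A 6-joint arm with a two-finger parallel gripper is mounted at the origin on the work surface. World frame = base frame: x ahead of the robot, y to its left, z up, the work surface at z = 0. Lengths are in m, angles in rad, forces in N, time in s.
With the tool pointing down it reaches from about 0.25 to 0.725 m from the base axis. Payload 4 kg.
Tool frame: the origin (TCP) lies on the centre line of the jaws, within the pads' length; the fingertips stand 11 mm ahead of it and the grasp point (between the pads) lies 8 mm behind it; z points along the fingers, x is the direction in which the jaws open and shut, and the axes are right-handed (so a half turn about z gives the same grasp; the last joint's range is limited). The gripper opens to 85 mm and grips with 20 to 120 N. Pads are 22 mm wide; open, the fingers measure 114 mm over their backs; the gripper's body (76 mm by 85 mm) begins 54 mm behind the grasp point. The pads swing forward as they close: fully open they stand 13 mm farther back than shut.
Start: joints at [-1.12, 0.241, 0.005, 1.335, 0, 1.571], TCP at [0.218, -0.45, 0.242] pointing down, gripper open.
Joint ranges: [-2.72, 2.72], [-1.05, 1.87], [-1.09, 1.28], [-1.99, 2.15], [-1.42, 1.44], [-3.14, 3.14]. Speed limits (rad/s): [2.79, 2.79, 3.14, 3.14, 3.14, 3.14].

### API

Orientations are given as a unit quaternion [x, y, z, w].
In Python, from workcell import bot, viewer, order gives the robot as it stands. The module is installed in compiled form; this text tells all that it offers.
- The arm moves only by the tool send_rows, never from a script. Its argument "increments" is a list that holds one entry, the list of rows, each a list of 4 numbers: the shift along the tool's x, y, z in m, then the turn about the tool's z in degrees. A call has exactly 8 rows; each row shifts and turns the pose as measured when the row begins, along the tool's axes as they then stand; what a row does not reach is not made up. A row lasts 1/10 s, in which the tool goes at most 50 mm and 8.59 degrees, less where a joint would pass 70% of its speed; a pose out of reach is approached as far as the arm can. A call is refused whole if a number of a shift passes 0.05 or a number of a turn 8.59, either way. A call with a gripper value outside its range is refused whole. "hand" is the closure, from -1 (fully open) to 1 (shut), so that 0 is half open, set as the call begins (left out, the last holds). The fingers move at their own pace and stop on an object; the grip force is fixed at half the most. Time passes only in rows, so rows that do not move let the fingers close, or fill a call up. It gives the time, the measured TCP pose, the force and the opening at its end, in the units of the state.
- bot.get_obs(): the state, without advancing time (a new reading comes with each control period).
- viewer.camera(name): name is "scene" or "top"; returns a dict with "image" (400x640x3 uint8, red, green, blue), "range_z" (400x640 float32, m along the optical axis (not along the pixel's ray), 0 where there is no reading), "camera_matrix" (3x3 intrinsics, pixels), "eye" and "rotation" of the camera in the world. Camera axes: x right, y down, z forward; pixel columns grow to the right and rows downward; lengths in m; the calibration is good to about 2 mm. A picture is of the moment at which its call begins.
- order.job_done(): hands the job in, once; it reports no verdict.
The state is a dict: "clock": time; "joint_pos": joint angles; "joint_vel": joint speeds; "tau": joint torques, N m; "eef_pos": TCP position; "tool_rot": TCP orientation; "ft_force": force on the tool from outside, world axes, zero at the start; "ft_torque": the same for the moment, N m; "grip_width": finger opening in m.
Only numpy, scipy, OpenCV 4.12 (cv2) and the standard library are available. Lean on these libraries where they do the work, as an engineer would, in place of code of your own. Each camera call takes 0.05 s, during which the arm holds its last target.

### The job

Take the steel tube that stands on end, lay it on its side in the stillage's cradle with one end butted against the side rail, lowering it under control rather than letting it topple or drop, and let go of it. Then take the clamping square by its knob and, flat on the bench, press its outside corner into the corner between the tube and the rail until one leg bears on the rail and the other on the tube. Finish like that, still holding the square by the knob and pressing it firmly against both; leave the chock, tap, beaker and mallet where they are.

Things in the scene. Friction and masses are not known exactly. Their poses are not given: they have to be found in the camera images.
- tube: Round steel cross tube with black end plugs, 36 mm in diameter, 210 mm long, 0.2 to 0.4 kg, ends alike; stands upright on the bench at the start. Origin at its middle (105 mm from either end, on the axis); z along the tube. Gripped lightly across its diameter (about 5 N) it can swivel between the fingers.
- cradle: Fixed black steel trough, open above, running 150 mm from the rail's face (y = 0) along -y. Origin at bench level under the trough's centre line, at the rail's face; z up. Floor 10 mm above the bench. Wall on the +x side: inner face x = 20 mm, upright to 30 mm height, then flared to 49. Low lip on the -x side: x = -13 to -10 mm, 13 mm high, only from y = -70 to -150.
- rail: Side rail, a fixed black steel bar of 40 by 40 mm section lying on the bench across the end of the cradle; same origin and axes as the cradle. It runs along x from -200 to +120 mm; its face at y = 0 looks to -y. The corner for the square is on the -x side of the laid tube and opens towards -x, -y.
- tube_home (a point): Where the middle of the tube comes when it lies home in the cradle, touching the rail: 105 mm along -y from the rail's face, 28 mm above the bench; the tube then lies along the cradle's y, its free end standing out 60 mm beyond the trough, clear of the bench, and can roll 2 mm either way. Axes as the cradle's.
- square: Aluminium L lying flat, smooth (slides easily): two legs 22 mm wide, 34 mm high; a round upright wooden knob, 28 mm wide, top 78 mm above the underside, stands on a 12 mm thick web inside the L. 0.25 to 0.5 kg. Origin on the knob's axis at the underside, z up. Outside faces at x = +45 and y = +45 mm, running back to -75 mm; the outside corner (notched 12 mm) points to +x, +y.
- square_home (a point): Where the square's origin comes when it is pressed home, at bench level: x = -62, y = -45 mm from the cradle's origin. The square's x and y axes are then parallel to the cradle's, its y = +45 face on the rail and its x = +45 face on the side of the tube. Friction takes up to some 8 N of the push: 10 to 15 N towards each face bears on both. Axes as the cradle's.
- chock: Loose stepped wooden chock, 60 by 100 by 46 mm; bystander. Origin under its middle.
- tap: Loose black plastic cask tap, 110 mm long, 68 mm high; bystander. Origin under its middle.
- beaker: Loose white plastic beaker, 76 mm wide, 100 mm high; bystander. Origin under its middle.
- mallet: Loose mallet lying on the bench; bystander. Handle along -x of its own frame.
Things that resemble listed ones, but are neither listed nor needed, are in the scene too. There is more than one size of the tube; the one meant has the size given above.

How it is judged:
By the outcome, as a careful person would: the job done as asked, in the order asked, and still so for the second after the job is handed in, while the arm keeps its last pose, push and grip.
It also fails if it takes over 64 s, if anything falls off the work surface, if the arm or the gripper's body presses on something with over 40 N, if the wrist force passes 120 N, or if a joint passes its speed limit or range.

## Working session

There is one attempt and no reset: what is moved stays moved. The work goes in short steps, Python scripts to look and compute and a tool call to move; the robot and the scene stay as the last step left them, time stands still between calls to the robot, and variables do not carry over. Pictures are saved under pics/ and viewed, and the job is handed in when it is done.

Besides the shell and the picture viewer there is one more tool, called by a JSON object that holds its "fn" and its "kwargs", one argument or row to a line. send_rows: Moves the arm, as the interface text tells. Its arguments: {"type":"object","properties":{"increments":{"type":"array","items":{"type":"array","items":{"type":"array","items":{"type":"number"}}}},"hand":{"type":"number"}},"required":["increments"]}

```bash
mkdir -p pics
cat > h.py <<'E'
import numpy as np, cv2, pickle
from workcell import bot, viewer, order
def snap(name,fn):
    d=viewer.camera(name); cv2.imwrite(f'pics/{fn}.png',d['image'][:,:,::-1]); pickle.dump(d,open(f'pics/{fn}.pkl','wb')); return d
def load(fn): return pickle.load(open(f'pics/{fn}.pkl','rb'))
def p3(d,u,v,z=None):
    K=d['camera_matrix'];R=np.array(d['rotation'])
    if R.shape!=(3,3):
        from scipy.spatial.transform import Rotation as Ro; R=Ro.from_quat(R).as_matrix()
    r=np.linalg.inv(K)@np.array([u,v,1.])
    if z is None: return np.array(d['eye'])+R@(r*d['range_z'][int(v),int(u)])
    w=R@r; e=np.array(d['eye']); return e+w*(z-e[2])/w[2]
def cloud(d):
    K=d['camera_matrix'];R=np.array(d['rotation']);h,w=d['range_z'].shape
    u,v=np.meshgrid(np.arange(w),np.arange(h)); 
    P=np.stack([(u-K[0,2])/K[0,0],(v-K[1,2])/K[1,1],np.ones_like(u)],-1)*d['range_z'][...,None]
    return P@R.T+np.array(d['eye'])
E
python3 - <<'E'
from h import *
for n in('scene','top'):
    d=snap(n,n+'0'); print(d['camera_matrix'],d['eye'],d['rotation'])
o=bot.get_obs()
print({k:np.round(v,3) for k,v in o.items()})
E
```

```text
[[401.50224878   0.         319.61383027]
 [  0.         401.50224878 196.73721802]
 [  0.           0.           1.        ]] [ 1.23708657 -0.57961768  1.02553157] [ 0.86033096  0.34319621 -0.14653658 -0.34723771]
[[365.89118998   0.         321.44681088]
 [  0.         365.89118998 195.99190757]
 [  0.           0.           1.        ]] [0.51595773 0.05657483 1.0345558 ] [-0.70308257  0.70828295 -0.05459731  0.03208275]
{'clock': np.float64(0.1), 'joint_pos': array([-1.12 ,  0.241,  0.004,  1.335,  0.   ,  1.571]), 'joint_vel': array([-0.001, -0.001,  0.004, -0.   , -0.001, -0.002]), 'tau': array([ 1.0000e-03, -3.7314e+01,  2.5301e+01,  1.1000e-02, -0.0000e+00,
        0.0000e+00]), 'eef_pos': array([ 0.218, -0.45 ,  0.242]), 'tool_rot': array([ 0.847, -0.531, -0.001, -0.   ]), 'ft_force': array([-0.735,  0.214, -0.129]), 'ft_torque': array([-0.01 ,  0.028, -0.021]), 'grip_width': np.float64(0.085)}
```

```bash
echo
```

```text
(no output)
```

View pics/scene0.png

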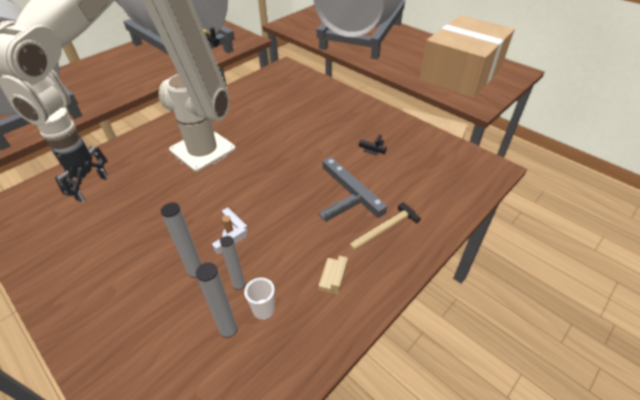

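View pics/top0.png

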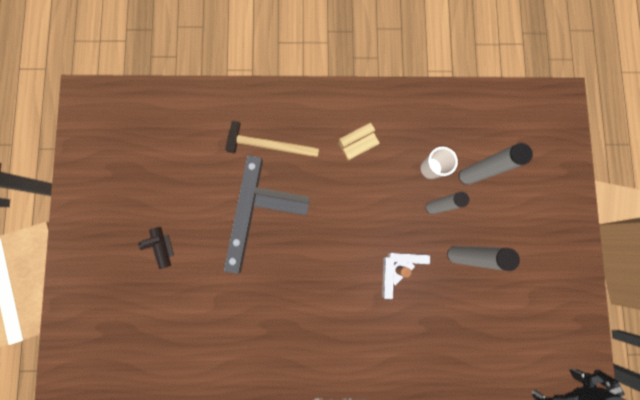

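```bash
python3 - <<'E'
s=open('h.py').read()
s=s.replace("""    K=d['camera_matrix'];R=np.array(d['rotation']);h,w""","""    from scipy.spatial.transform import Rotation as Ro
    K=d['camera_matrix'];R=Ro.from_quat(d['rotation']).as_matrix();h,w""")
open('h.py','w').write(s)
E
python3 - <<'E'
from h import *
d=load('top0');C=cloud(d)
print('bench',C[350,300],C[100,200])
for n,(u,v) in dict(small=(461,199),t2=(520,154),t3=(508,259),knob=(403,271),beaker=(440,160)).items(): print(n,C[v-1:v+2,u-1:u+2].reshape(-1,3).mean(0).round(4))
# tube tops
for n,(u,v) in dict(small=(461,199),t2=(520,154),t3=(508,259)).items():
    z=C[v,u,2]; s=C[v-25:v+25,u-25:u+25].reshape(-1,3); s=s[abs(s[:,2]-z)<.008]; print(n,len(s),s.min(0),s.max(0),(s.min(0)+s.max(0))/2)
# rail top
m=(abs(C[...,2]-.04)<.006); m[:, :215]=0; m[:,275:]=0; m[:150]=0; m[280:]=0
pts=C[m][:,:2].astype(np.float32); r=cv2.minAreaRect(pts); print('rail',r,cv2.boxPoints(r))
for reg,fn in(((140,285,215,325),'railc'),((235,310,370,445),'sqc'),((180,220,420,480),'tubec')):
    a,b,c,e=reg; im=d['image'][a:b,c:e,::-1]; cv2.imwrite(f'pics/{fn}.png',cv2.resize(im,None,fx=5,fy=5,interpolation=cv2.INTER_CUBIC) if fn!='railc' else cv2.resize(im,None,fx=4,fy=4))
np.set_printoptions(linewidth=250)
print((C[150:220:4,236:312:4,2]*1000).round().astype(int))
E
```

```text
bench [ 0.22393616  0.08491319 -0.00034074] [9.26832019e-01 3.74153533e-01 9.15023867e-04]
small [ 0.6087 -0.2904  0.2112]
t2 [ 0.6972 -0.3946  0.2809]
t3 [ 0.4755 -0.3526  0.2803]
knob [ 0.4458 -0.1569  0.1841]
beaker [ 0.7424 -0.3158  0.0219]
small 219 [ 0.59254332 -0.3096571   0.20048481] [ 0.6274592  -0.27282961  0.21458181] [ 0.61000126 -0.29124335  0.20753331]
t2 410 [ 0.67605697 -0.42204554  0.27492663] [ 0.72417908 -0.37193024  0.28535391] [ 0.70011803 -0.39698789  0.28014027]
t3 464 [ 0.45298126 -0.3760861   0.27244269] [ 0.50015491 -0.32799654  0.2842704 ] [ 0.47656809 -0.35204132  0.27835655]
rail ((0.5902387499809265, 0.21187981963157654), (0.0950581356883049, 0.31968870759010315), 79.64950561523438) [[0.42445603 0.1938433 ]
 [0.73894244 0.13640508]
 [0.7560215  0.22991633]
 [0.44153506 0.28735456]]
[[-2  0 -1  3  2  2  1  0  0  2 -2  3 13 23 24 24 25 25 26]
 [ 2  1 -1  2 -3  0  3  2  0  1  3  1  0  2  5  0  0  1 13]
 [ 1 -1  0 44 39 42 42  2  2  2  1 -2  3  0  1  0  3  1  0]
 [-1  0  4 41 43 40 39  1  0  5 -3  1  2 -1  0  2  0  2  1]
 [ 0  2  2 44 46 45 30 -2  0 -1 -1  3 -2 -2  0  2  2  1  1]
 [ 0 -3 43 38 38 43 14  1  2 -1  1  0  3  1 -1  2  2 -1  3]
 [ 3  0 41 42 39 39  2  1  1  3  2  3  2  3  0  0  5 -1  3]
 [ 0  4 37 44 38 39 -2  1  0  1  1  2  7  3  1  1  1  3  3]
 [ 1 -3 42 41 43 42  4  0 -2 -2  0  2  1  2  1  2  2  1  1]
 [ 0  1 41 42 39 29  3  2  3  2  2  3  2  2  1  5  2  2 -1]
 [ 0 42 41 39 43 41 41 49 50 50  0  1  3  0  0  1  1 -1  3]
 [-1 39 41 40 41 11 18 34 34 38 40 42 44 53 54 49 -2  4 -2]
 [-4 43 39 37 41  8 12  9 12  8 12 11 23 31 34 38 43 44 45]
 [-1 39 41 38 40 11  9  9 11 11 13  9 10 11 12 13 11 11 29]
 [ 2 38 41 41 30 -1 13 13 15 12  8  9  8 10 15  9 10 11  1]
 [39 39 43 42 16  4  2  3  1  0  2  3 12 14 11 12 11 11  1]
 [42 42 40 40  1  0  1 -1  0  2 -2  1  3 -1  2  0  1  7  3]
 [38 42 43 44  1  2 -2  3 -1 -1  0 -2  4  0 -2  0 -3  1  0]]
```

View pics/railc.png

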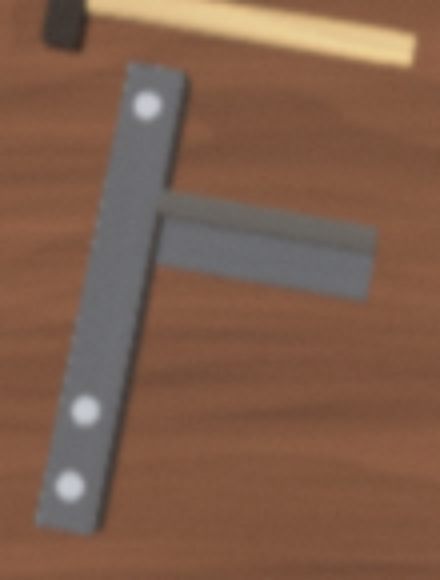

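View pics/sqc.png

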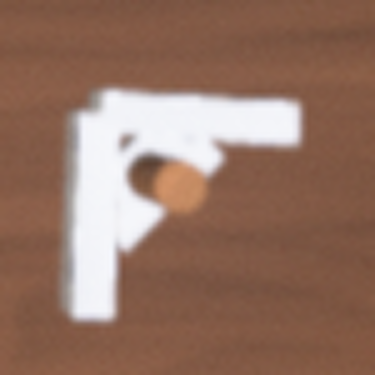

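Run:
```python
from h import *
np.set_printoptions(linewidth=250)
d=load('top0');C=cloud(d)
print((C[245:305:2,378:436:2,2]*1000).round().astype(int))
# rail refined
m=(abs(C[...,2]-.041)<.007); m[:, :222]=0; m[:,266:]=0; m[:155]=0; m[275:]=0
m[190:212,252:]=0
n,l,st,c=cv2.connectedComponentsWithStats(m.astype(np.uint8)); k=1+st[1:,4].argmax()
p=C[l==k]; r=cv2.minAreaRect(p[:,:2].astype(np.float32)); print(r,cv2.boxPoints(r),p[:,2].mean())
```

```text
[[  -1    1    4    2    4   -1   -2    0    1   -1   -1    2    2    0    2    2    4    0   -1    1    4    1   -2   -1    0    3    0    0    2]
 [  -2    2    3   -1    1   -2    2    0    3    4    0    4    2    2    1    1   -1   -3   -1    4   -1    2    0   -3   -3    4    2    1    5]
 [  -2    2   -1   -4    1    2   -2    1   -1    1    3    3    1   -1    0    2    2   -2    0    1   -1    1   -1    3    2   -3    2   -2    0]
 [   1   -1    0    1    1    1    0    1   -6    1    2   -1    1    0   -2    1    0   -2    3    3   -1    1    1    3    0    1    1    3    2]
 [   5    3    0    2    2    8   32   33   38   33   33   30   12    2    1    0    3    2   -1    3    2    1    4    2   -2    1    4    2    2]
 [   3    0    3   -1    1    9   31   34   35   37   38   36   34   35   33   39   35   36   34   30   33   37   36   36   35   36    1   -1   -1]
 [   0    3   -1   15   37   34   32   38   36   37   35   35   37   32   33   35   36   34   35   37   34   36   36   36   39   32    1    0    1]
 [   4    4   -3   13   34   34   34   36   35   37   33   31   
[... 2869 characters left out ...]
   -5    1    2    2    1]
 [   1    3   -3    1    1    1   -1    2    1    2    2   -2    2    2    2    2    0    0    4    0   -1    3    4    1 1035    2    0    1   -1]
 [   2    2    0    0    0    1    1    0    0    4    0    2    1    2   -2    0    2    1    2    3   -1   -1    0    2    4   -2    2    0    1]
 [  -2    3   -2   -1    2    2   -3   -2    1    3    0   -2    3    4    1    1   -1    4   -1    1   -1   -1    0   -2    1 1035   -1    1    2]]
((0.5940220355987549, 0.23259449005126953), (0.052943408489227295, 0.31968870759010315), 79.64950561523438) [[0.43202266 0.23527269]
 [0.74650913 0.17783445]
 [0.7560214  0.22991629]
 [0.44153494 0.28735453]] 0.04089455510322214
```

```bash
cat > fit.py <<'E'
from h import *
from scipy.optimize import minimize
from scipy.spatial.transform import Rotation as Ro
def render(d,polys_fn): pass
def fit_top(d,poly,z,mask,x0):
    """fit planar polygon list (local mm->m) at height z to binary mask by soft IoU, upsampled"""
    K=d['camera_matrix'];R=Ro.from_quat(d['rotation']).as_matrix();e=np.array(d['eye'])
    ys,xs=np.where(mask); pad=12
    a,b,c,f=ys.min()-pad,ys.max()+pad,xs.min()-pad,xs.max()+pad
    M=mask[a:b,c:f].astype(float); S=8
    def cost(p):
        th=p[2]; Q=np.array([[np.cos(th),-np.sin(th)],[np.sin(th),np.cos(th)]])
        im=np.zeros((M.shape[0]*S,M.shape[1]*S),np.uint8)
        for pl,zz in zip(poly,z):
            W=np.c_[pl@Q.T+p[:2],np.full(len(pl),zz)]
            c3=(W-e)@R; uv=c3@K.T; uv=uv[:,:2]/uv[:,2:]
            q=(uv-[c,a]+.5)*S-.5
            cv2.fillPoly(im,[np.round(q*16).astype(np.int32)],1,shift=4)
        I=cv2.resize(im.astype(np.float32),(M.shape[1],M.shape[0]),interpolation=cv2.INTER_AREA)
        return ((I-M)**2).sum()
    best=None
    x=np.array(x0,float)
    for s in(.01,.004,.0015):
        r=minimize(cost,x,method='Nelder-Mead',options=dict(initial_simplex=np.vstack([x]+[x+np.eye(3)[i]*(s if i<2 else s*6) for i in range(3)]),xatol=1e-5,fatol=1e-3)); x=r.x
    return x,r.fun,M.sum()
E
python3 - <<'E'
from fit import *
d=load('top0');C=cloud(d);Z=C[...,2]
m=(abs(Z-.041)<.008); m[:, :222]=0; m[:,268:]=0; m[:152]=0; m[278:]=0
n,l,st,c=cv2.connectedComponentsWithStats(m.astype(np.uint8)); k=1+st[1:,4].argmax(); m=l==k
m[188:206,254:]=0
rail=np.array([[-.2,0],[.12,0],[.12,.04],[-.2,.04]])
x,f,s=fit_top(d,[rail],[.04],m,[.63,.19,-.18]); print('rail',x.round(4),np.degrees(x[2]),f,s)
# square
m=(abs(Z-.035)<.007); m[:,:384]=0;m[:,432:]=0;m[:250]=0;m[302:]=0
n,l,st,c=cv2.connectedComponentsWithStats(m.astype(np.uint8)); k=1+st[1:,4].argmax(); m=l==k
a=np.array
leg1=a([[.045,.033],[.045,-.075],[.023,-.075],[.023,.023],[.033,.045-.012+.012]])
L=a([[.045,.033],[.045,-.075],[.023,-.075],[.023,.023],[-.075,.023],[-.075,.045],[.033,.045],[.033,.033]])
x,f,s=fit_top(d,[L],[.034],m,[.44,-.155,-.05]); print('sq',x.round(4),np.degrees(x[2]),f,s)
# knob
m=(abs(Z-.078)<.006); m[:,:395]=0;m[:,415:]=0;m[:260]=0;m[282:]=0
print('knob',C[m].mean(0),m.sum())
t=np.linspace(0,2*np.pi,40,endpoint=False);circ=np.c_[np.cos(t),np.sin(t)]
x,f,s=fit_top(d,[circ*.014],[.078],m,[.44,-.155,0]);print(x[:2],f,s)
m=(abs(Z-.21)<.01); n,l,st,c=cv2.connectedComponentsWithStats(m.astype(np.uint8)); m=l==l[199,461]
x,f,s=fit_top(d,[circ*.018],[.21],m,[.61,-.291,0]);print('tube',x[:2],f,s, C[m].mean(0))
E
```

```text
rail [ 0.6305  0.2112 -0.1819] -10.421694678045938 50.631103515625 1771.0
sq [ 0.4395 -0.1327 -0.062 ] -3.55453090606368 621.1025390625 663.0
knob [ 0.4365684  -0.19002637  0.0780833 ] 92
[ 0.44333333 -0.12166667] 92.0 92.0
tube [ 0.61002043 -0.28963908] 20.749267578125 219.0 [ 0.60966874 -0.28953045  0.21033053]
```

Run:
```python
from fit import *
d=load('top0');C=cloud(d);Z=C[...,2]
a=np.array
m=(abs(Z-.035)<.007); m[:,:384]=0;m[:,432:]=0;m[:250]=0;m[302:]=0
n,l,st,c=cv2.connectedComponentsWithStats(m.astype(np.uint8)); k=1+st[1:,4].argmax(); m=l==k
L=a([[.045,.033],[.045,-.075],[.023,-.075],[.023,.023],[-.075,.023],[-.075,.045],[.033,.045],[.033,.033]])
x,f,s=fit_top(d,[L],[.034],m,[.436,-.19,-.05]); print('sq',x.round(4),np.degrees(x[2]),f,s)
m=(abs(Z-.078)<.006); m[:,:395]=0;m[:,415:]=0;m[:260]=0;m[282:]=0
t=np.linspace(0,2*np.pi,40,endpoint=False);circ=np.c_[np.cos(t),np.sin(t)]
x,f,s=fit_top(d,[circ*.014],[.078],m,[.4365,-.19,0]);print('knob',x[:2],f,s)
# cradle check in scene & top: points in cradle frame
th=-.1819;Q=a([[np.cos(th),-np.sin(th)],[np.sin(th),np.cos(th)]])
for nm in('top0','scene0'):
    d=load(nm);C=cloud(d);P=C.reshape(-1,3);q=(P[:,:2]-[.6305,.2112])@Q
    P=np.c_[q,P[:,2]]
    s=P[(abs(P[:,0])<.08)&(P[:,1]<-.02)&(P[:,1]>-.2)&(P[:,2]>.006)&(P[:,2]<.06)]
    w=s[s[:,2]>.044]; print(nm,'wall top x',w[:,0].min(),w[:,0].max(),'y',w[:,1].min(),w[:,1].max())
    fl=s[(s[:,2]<.013)&(s[:,0]<.0)];print('floor x',np.percentile(fl[:,0],[1,5]),'y',np.percentile(fl[:,1],[1,99]))
    r=P[(P[:,0]>-.19)&(P[:,0]<.1)&(abs(P[:,1])<.08)&(P[:,2]>.035)&(P[:,2]<.045)&(abs(P[:,0]-.03)>.05)];print('rail y',np.percentile(r[:,1],[1,50,99]))
```

```text
sq [ 0.4366 -0.1906 -0.0718] -4.113177842558383 18.2470703125 663.0
knob [ 0.43677982 -0.19003834] 3.73583984375 92.0
top0 wall top x 0.025640732701176765 0.035167086184071224 y -0.14946488485194523 -0.020154578449457738
floor x [-0.04546986 -0.01291336] y [-0.15165272 -0.02150617]
rail y [0.00050669 0.01957547 0.04013988]
scene0 wall top x 0.028183554078741527 0.03655215183668206 y -0.15018511878732094 -0.021783856704436406
floor x [-0.05116905 -0.0147975 ] y [-0.14948192 -0.0222699 ]
rail y [-0.0007628   0.01705638  0.04047158]
```

```bash
cat >> h.py <<'E'
from scipy.spatial.transform import Rotation as Ro2
O=np.array([.6305,.2112]);TH=-.1819
EX=np.array([np.cos(TH),np.sin(TH)]);EY=np.array([-np.sin(TH),np.cos(TH)])
def cr(x,y): return O+x*EX+y*EY
def st():
    o=bot.get_obs();R=Ro2.from_quat(o['tool_rot']).as_matrix();a=np.degrees(np.arctan2(R[1,0],R[0,0]))
    return o,o['eef_pos'],a
def show():
    o,p,a=st(); q=p[:2]-O
    print('t',round(float(o['clock']),2),'pos',p.round(4),'a',round(a,2),'cradle',(q@EX).round(4),(q@EY).round(4),'F',o['ft_force'].round(1),'Fc',(o['ft_force'][:2]@EX).round(1),(o['ft_force'][:2]@EY).round(1),'w',o['grip_width'].round(4),'tilt',Ro2.from_quat(o['tool_rot']).as_matrix()[2,2].round(5))
def plan(xy,z,a=None,n=8):
    o,p,a0=st(); a1=a0 if a is None else a
    d=np.r_[np.array(xy)-p[:2],z-p[2]]; per=d/n; da=(a1-a0+180)%360-180; da/=n
    for i in range(n):
        t=np.radians(a0+da*i); x=np.array([np.cos(t),np.sin(t)]);y=np.array([np.sin(t),-np.cos(t)])
        print([round(float(per[:2]@x),4),round(float(per[:2]@y),4),round(float(-per[2]),4),round(float(-da),2)],end=',\n' if i%2 else ', ')
E
python3 -c "
from h import *
show(); plan((.40,-.2),.27,-10.4,8)"
```

```text
Traceback (most recent call last):
  File "h.py", line 28, in show
    print('t',round(float(o['clock']),2),'pos',p.round(4),'a',round(a,2),'cradle',(q@EX).round(4),(q@EY).round(4),'F',o['ft_force'].round(1),'Fc',(o['ft_force'][:2]@EX).round(1),(o['ft_force'][:2]@EY).round(1),'w',o['grip_width'].round(4),'tilt',Ro2.from_quat(o['tool_rot']).as_matrix()[2,2].round(5))
                                                                                                                                                                                                                      ^^^^^^^^^^^^^^^^^^^^^
AttributeError: 'float' object has no attribute 'round'
```

```bash
sed -i "s/o\['grip_width'\].round(4)/round(float(o['grip_width']),4)/" h.py; python3 -c "
from h import *
show(); plan((.40,-.2),.27,-10.4,8)"
```

```text
t 0.1 pos [ 0.2176 -0.4496  0.2415] a -64.17 cradle -0.2865 -0.7246 F [-0.7  0.2 -0.1] Fc -0.8 0.1 w 0.0852 tilt -1.0
[-0.0181, -0.0341, -0.0036, -6.72], [-0.014, -0.036, -0.0036, -6.72],
[-0.0097, -0.0374, -0.0036, -6.72], [-0.0053, -0.0383, -0.0036, -6.72],
[-0.0008, -0.0386, -0.0036, -6.72], [0.0038, -0.0385, -0.0036, -6.72],
[0.0082, -0.0377, -0.0036, -6.72], [0.0126, -0.0365, -0.0036, -6.72],
```

{"fn": "send_rows", "kwargs": {
  "increments": [
    [[-0.018,-0.034,-0.004,-6.7],[-0.014,-0.036,-0.004,-6.7],[-0.01,-0.037,-0.004,-6.7],[-0.005,-0.038,-0.004,-6.7],[-0.001,-0.039,-0.004,-6.7],[0.004,-0.038,-0.004,-6.7],[0.008,-0.038,-0.004,-6.7],[0.013,-0.036,-0.004,-6.7]]
  ],
  "hand": -1
}}

```text
clock: 0.9
eef_pos: [0.3987, -0.1927, 0.2702]
tool_rot: [0.997, -0.079, -0.004, -0.003]
ft_force: [-0.4, -0.2, 1.0]
grip_width: 0.0854
```

```bash
python3 -c "
from h import *
show(); plan((.61,-.290),.25,-10.4,8)"
```

```text
t 0.9 pos [ 0.3987 -0.1927  0.2702] a -9.1 cradle -0.1549 -0.4392 F [-0.4 -0.2  1. ] Fc -0.4 -0.2 w 0.0854 tilt -0.99995
[0.028, 0.0078, 0.0025, 0.16], [0.028, 0.0078, 0.0025, 0.16],
[0.028, 0.0077, 0.0025, 0.16], [0.0281, 0.0076, 0.0025, 0.16],
[0.0281, 0.0075, 0.0025, 0.16], [0.0281, 0.0074, 0.0025, 0.16],
[0.0281, 0.0074, 0.0025, 0.16], [0.0282, 0.0073, 0.0025, 0.16],
```

{"fn": "send_rows", "kwargs": {
  "increments": [
    [[0.028,0.008,0.003,0.16],[0.028,0.008,0.002,0.16],[0.028,0.008,0.003,0.16],[0.028,0.008,0.002,0.16],[0.028,0.008,0.003,0.16],[0.028,0.007,0.002,0.16],[0.028,0.007,0.003,0.16],[0.028,0.007,0.002,0.16]]
  ]
}}

```text
clock: 1.7
eef_pos: [0.6171, -0.2825, 0.2446]
tool_rot: [0.996, -0.083, -0.006, -0.005]
ft_force: [0.0, -0.6, 0.6]
grip_width: 0.0857
```

```bash
python3 -c "
from h import *
show(); plan((.61,-.290),.172,-10.4,8)"
```

```text
t 1.7 pos [ 0.6171 -0.2825  0.2446] a -9.56 cradle 0.0762 -0.488 F [ 0.  -0.6  0.6] Fc 0.1 -0.6 w 0.0857 tilt -0.99987
[-0.0007, 0.0011, 0.0091, 0.1], [-0.0007, 0.0011, 0.0091, 0.1],
[-0.0007, 0.0011, 0.0091, 0.1], [-0.0007, 0.0011, 0.0091, 0.1],
[-0.0007, 0.0011, 0.0091, 0.1], [-0.0007, 0.0011, 0.0091, 0.1],
[-0.0007, 0.0011, 0.0091, 0.1], [-0.0007, 0.0011, 0.0091, 0.1],
```

{"fn": "send_rows", "kwargs": {
  "increments": [
    [[-0.006,0.008,0,0.8],[0,0.001,0.005,0],[0,0,0.012,0],[0,0,0.012,0],[0,0,0.012,0],[0,0,0.012,0],[0,0,0.012,0],[0,0,0.008,0]]
  ]
}}

```text
clock: 2.5
eef_pos: [0.6048, -0.2884, 0.1639]
tool_rot: [0.996, -0.091, -0.01, -0.007]
ft_force: [-0.3, 0.2, 0.2]
grip_width: 0.0854
```

```bash
python3 -c "
from h import *
show(); plan((.61,-.290),.172,-10.4,2);snap('scene','s1');snap('top','t1')
import cv2
d=load('s1');cv2.imwrite('pics/s1c.png',cv2.resize(d['image'][180:360,130:310,::-1],None,fx=3,fy=3,interpolation=2))
"
```

```text
t 2.5 pos [ 0.6048 -0.2884  0.1639] a -10.41 cradle 0.0651 -0.496 F [-0.3  0.2  0.2] Fc -0.3 0.1 w 0.0854 tilt -0.99971
[0.0027, 0.0003, -0.0041, -0.01], [0.0027, 0.0003, -0.0041, -0.01],
```

View pics/s1c.png

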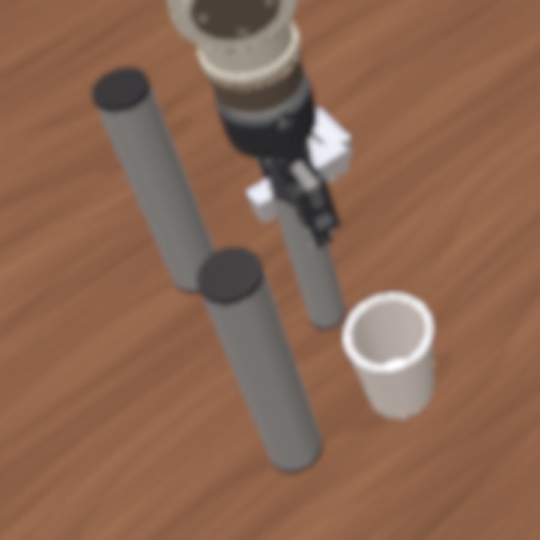

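{"fn": "send_rows", "kwargs": {
  "increments": [
    [[0.005,0.001,-0.007,0],[0,0,0,0],[0,0,0,0],[0,0,0,0],[0,0,0,0],[0,0,0,0],[0,0,0,0],[0,0,0,0]]
  ],
  "hand": -0.05
}}

```text
clock: 3.4
eef_pos: [0.6111, -0.291, 0.1748]
tool_rot: [0.996, -0.091, -0.008, -0.006]
ft_force: [-0.0, 0.2, 0.6]
grip_width: 0.0449
```

```bash
python3 -c "
from h import *
show(); print(Ro2.from_quat(bot.get_obs()['tool_rot']).as_matrix().round(4)[:,2])
"
```

```text
t 3.4 pos [ 0.6111 -0.291   0.1748] a -10.41 cradle 0.0718 -0.4975 F [-0.   0.2  0.6] Fc -0.1 0.2 w 0.0449 tilt -0.99981
[-0.0146  0.0131 -0.9998]
```

{"fn": "send_rows", "kwargs": {
  "increments": [
    [[-0.001,0,0.003,0],[0,0,0,0],[0,0,0,0],[0,0,0,0],[0,0,0,0],[0,0,0,0],[0,0,0,0],[0,0,0,0]]
  ],
  "hand": 0.4
}}

```text
clock: 4.2
eef_pos: [0.6108, -0.2912, 0.1734]
tool_rot: [0.996, -0.091, -0.006, -0.005]
ft_force: [-0.3, -0.4, 1.9]
grip_width: 0.0347
```

```bash
python3 -c "
from h import *
show(); print(Ro2.from_quat(bot.get_obs()['tool_rot']).as_matrix().round(4)[:,2])
"
```

```text
t 4.2 pos [ 0.6108 -0.2912  0.1734] a -10.41 cradle 0.0715 -0.4977 F [-0.3 -0.4  1.9] Fc -0.3 -0.4 w 0.0347 tilt -0.99987
[-0.0113  0.0116 -0.9999]
```

{"fn": "send_rows", "kwargs": {
  "increments": [
    [[0,0,-0.005,0],[0,0,-0.01,0],[0,0,-0.01,0],[0,0,-0.012,0],[0,0,-0.012,0],[0,0,-0.012,0],[0,0,-0.008,0],[0,0,0,0]]
  ]
}}

```text
clock: 5.0
eef_pos: [0.6107, -0.2916, 0.2455]
tool_rot: [0.996, -0.091, -0.009, -0.006]
ft_force: [0.9, 0.2, -2.7]
grip_width: 0.0347
```

```bash
python3 -c "
from h import *
show(); plan(cr(0,-.035),.245,-10.42,16)
"
```

```text
t 5.0 pos [ 0.6107 -0.2916  0.2455] a -10.41 cradle 0.0714 -0.4981 F [ 0.9  0.2 -2.7] Fc 0.9 0.4 w 0.0347 tilt -0.99977
[-0.0045, -0.0289, 0.0, 0.0], [-0.0045, -0.0289, 0.0, 0.0],
[-0.0045, -0.0289, 0.0, 0.0], [-0.0045, -0.0289, 0.0, 0.0],
[-0.0045, -0.0289, 0.0, 0.0], [-0.0045, -0.0289, 0.0, 0.0],
[-0.0045, -0.0289, 0.0, 0.0], [-0.0045, -0.0289, 0.0, 0.0],
[-0.0045, -0.0289, 0.0, 0.0], [-0.0045, -0.0289, 0.0, 0.0],
[-0.0045, -0.0289, 0.0, 0.0], [-0.0045, -0.0289, 0.0, 0.0],
[-0.0045, -0.0289, 0.0, 0.0], [-0.0045, -0.0289, 0.0, 0.0],
[-0.0045, -0.0289, 0.0, 0.0], [-0.0045, -0.0289, 0.0, 0.0],
```

{"fn": "send_rows", "kwargs": {
  "increments": [
    [[-0.002,-0.01,0,0],[-0.003,-0.02,0,0],[-0.005,-0.03,0,0],[-0.005,-0.03,0,0],[-0.005,-0.03,0,0],[-0.005,-0.03,0,0],[-0.005,-0.03,0,0],[-0.005,-0.03,0,0]]
  ]
}}

```text
clock: 5.8
eef_pos: [0.6107, -0.0708, 0.2426]
tool_rot: [0.995, -0.094, -0.014, -0.008]
ft_force: [0.9, 0.2, -2.3]
grip_width: 0.0347
```

```bash
python3 -c "
from h import *
show(); plan(cr(0,-.035),.245,-10.42,8)
"
```

```text
t 5.8 pos [ 0.6107 -0.0708  0.2426] a -10.81 cradle 0.0315 -0.2809 F [ 0.9  0.2 -2.3] Fc 0.9 0.4 w 0.0347 tilt -0.99952
[-0.0041, -0.0307, -0.0003, -0.05], [-0.0041, -0.0307, -0.0003, -0.05],
[-0.0041, -0.0307, -0.0003, -0.05], [-0.0041, -0.0307, -0.0003, -0.05],
[-0.004, -0.0307, -0.0003, -0.05], [-0.004, -0.0307, -0.0003, -0.05],
[-0.004, -0.0307, -0.0003, -0.05], [-0.004, -0.0307, -0.0003, -0.05],
```

{"fn": "send_rows", "kwargs": {
  "increments": [
    [[-0.005,-0.035,0,0],[-0.005,-0.035,-0.001,0],[-0.005,-0.035,-0.001,0],[-0.004,-0.033,-0.001,0],[-0.004,-0.03,0,0],[-0.003,-0.025,0,0],[-0.003,-0.02,0,0],[-0.002,-0.01,0,0]]
  ]
}}

```text
clock: 6.6
eef_pos: [0.6139, 0.1723, 0.2439]
tool_rot: [0.996, -0.09, -0.02, -0.008]
ft_force: [-0.5, -0.6, -3.6]
grip_width: 0.0345
```

```bash
python3 -c "
from h import *
show(); plan(cr(0,-.030),.245,-10.42,2);print(Ro2.from_quat(bot.get_obs()['tool_rot']).as_matrix().round(4)[:,2])
snap('scene','s2');snap('top','t2')
d=load('s2');cv2.imwrite('pics/s2c.png',cv2.resize(d['image'][80:260,260:440,::-1],None,fx=3,fy=3,interpolation=2))
d=load('t2');cv2.imwrite('pics/t2c.png',cv2.resize(d['image'][130:290,210:350,::-1],None,fx=4,fy=4,interpolation=2)[:600])
"
```

```text
t 6.6 pos [0.6139 0.1723 0.2439] a -10.32 cradle -0.0093 -0.0412 F [-0.5 -0.6 -3.6] Fc -0.4 -0.7 w 0.0345 tilt -0.9991
[0.0046, -0.0056, -0.0005, 0.05], [0.0046, -0.0056, -0.0005, 0.05],
[-0.0377  0.0194 -0.9991]
```

View pics/s2c.png

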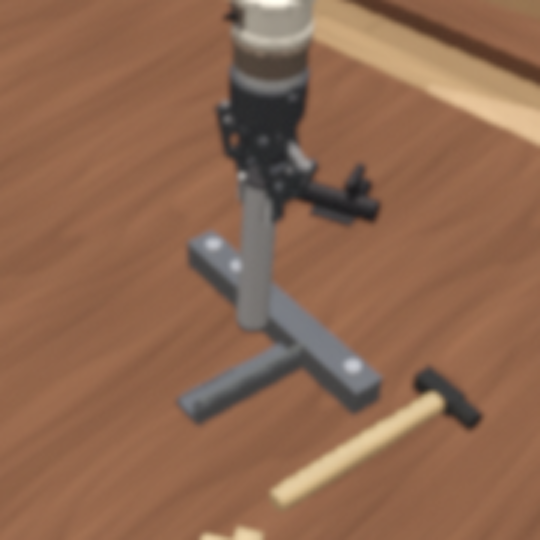

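View pics/t2c.png

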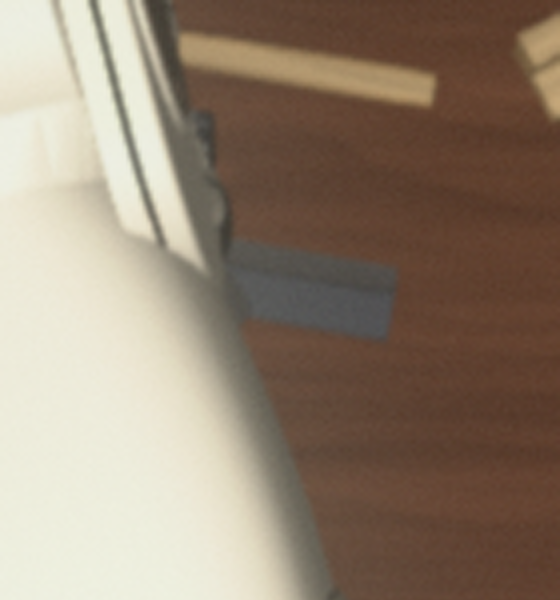

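{"fn": "send_rows", "kwargs": {
  "increments": [
    [[0.005,-0.002,0,0],[0.004,-0.002,0,0],[0.003,0,0,0],[0,0,0,0],[0,0,0,0],[0,0,0,0],[0,0,0,0],[0,0,0,0]]
  ]
}}

```text
clock: 7.5
eef_pos: [0.6281, 0.1675, 0.2432]
tool_rot: [0.995, -0.094, -0.02, -0.007]
ft_force: [0.4, -0.8, -3.0]
grip_width: 0.0345
```

```bash
python3 -c "
from h import *
show(); plan(cr(0,-.030),.245,-10.42,2);print(Ro2.from_quat(bot.get_obs()['tool_rot']).as_matrix().round(4)[:,2], bot.get_obs()['joint_pos'].round(3))
"
```

```text
t 7.5 pos [0.6281 0.1675 0.2432] a -10.74 cradle 0.0056 -0.0434 F [ 0.4 -0.8 -3. ] Fc 0.5 -0.7 w 0.0345 tilt -0.99912
[-0.0028, -0.0067, -0.0009, -0.16], [-0.0028, -0.0067, -0.0009, -0.16],
[-0.0384  0.017  -0.9991] [0.249 0.584 0.524 1.544 0.026 2.007]
```

{"fn": "send_rows", "kwargs": {
  "increments": [
    [[0,-0.006,0,-0.3],[0,-0.006,0,0],[0,0,0.01,0],[0,0,0.01,0],[0,0,0.01,0],[0,0,0.005,0],[0,0,0.003,0],[0,0,0,0]]
  ]
}}

```text
clock: 8.3
eef_pos: [0.6276, 0.1816, 0.2003]
tool_rot: [0.996, -0.09, -0.021, -0.006]
ft_force: [-0.5, -0.5, -2.9]
grip_width: 0.0346
```

```bash
cat >> h.py <<'E'
def bot_est(L=.181):
    o,p,a=st(); z=Ro2.from_quat(o['tool_rot']).as_matrix()[:,2]; b=p+z*(L-.008); q=b[:2]-O
    print('tz',z.round(4),'bottom cr',(q@EX).round(4),(q@EY).round(4),b[2].round(4))
E
python3 -c "
from h import *
show(); bot_est()
"
```

```text
t 8.3 pos [0.6276 0.1816 0.2003] a -10.34 cradle 0.0025 -0.0296 F [-0.5 -0.5 -2.9] Fc -0.4 -0.6 w 0.0346 tilt -0.99901
tz [-0.0415  0.0163 -0.999 ] bottom cr -0.005 -0.0281 0.0275
```

{"fn": "send_rows", "kwargs": {
  "increments": [
    [[0.003,0,0.002,0],[0,0,0.004,0],[0,0,0.004,0],[0,0,0.003,0],[0,0,0.002,0],[0,0,0,0],[0,0,0,0],[0,0,0,0]]
  ]
}}

```text
clock: 9.1
eef_pos: [0.631, 0.1811, 0.185]
tool_rot: [0.996, -0.09, -0.02, -0.007]
ft_force: [-0.1, 0.4, -3.2]
grip_width: 0.0347
```

```bash
python3 -c "
from h import *
show(); bot_est()
snap('scene','s3')
d=load('s3');cv2.imwrite('pics/s3c.png',cv2.resize(d['image'][80:260,260:440,::-1],None,fx=3,fy=3,interpolation=2))
"
```

```text
t 9.1 pos [0.631  0.1811 0.185 ] a -10.37 cradle 0.0059 -0.0296 F [-0.1  0.4 -3.2] Fc -0.2 0.4 w 0.0347 tilt -0.99909
tz [-0.0393  0.0168 -0.9991] bottom cr -0.0013 -0.0279 0.0121
```

View pics/s3c.png

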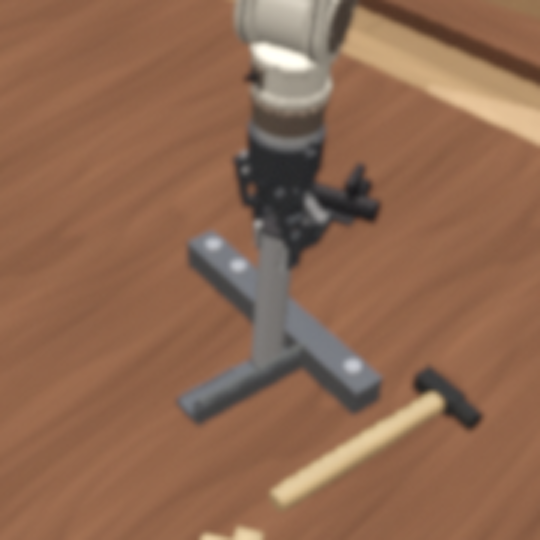

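{"fn": "send_rows", "kwargs": {
  "increments": [
    [[0,0,0.001,0],[0,0,0.001,0],[0,0,0.001,0],[0,0,0.001,0],[0,0,0,0],[0,0,0,0],[0,0,0,0],[0,0,0,0]]
  ]
}}

```text
clock: 9.95
eef_pos: [0.631, 0.1814, 0.1837]
tool_rot: [0.996, -0.09, -0.019, -0.007]
ft_force: [-0.9, -0.4, 0.6]
grip_width: 0.035
```

```bash
python3 -c "
from h import *
show(); bot_est()
"
```

```text
t 9.95 pos [0.631  0.1814 0.1837] a -10.37 cradle 0.0059 -0.0293 F [-0.9 -0.4  0.6] Fc -0.8 -0.5 w 0.035 tilt -0.99918
tz [-0.0362  0.0179 -0.9992] bottom cr -0.0008 -0.0273 0.0109
```

{"fn": "send_rows", "kwargs": {
  "increments": [
    [[0,0.003,0,0],[0,0.004,0,0],[0,0.004,0,0],[0,0.004,0,0],[0,0.004,0,0],[0,0.004,0,0],[0,0.003,0,0],[0,0,0,0]]
  ]
}}

```text
clock: 10.75
eef_pos: [0.6265, 0.1568, 0.1838]
tool_rot: [0.996, -0.09, -0.018, -0.011]
ft_force: [-0.3, 1.8, 0.7]
grip_width: 0.035
```

```bash
python3 -c "
from h import *
show(); bot_est()
snap('scene','s4')
d=load('s4');cv2.imwrite('pics/s4c.png',cv2.resize(d['image'][80:260,260:440,::-1],None,fx=3,fy=3,interpolation=2))
"
```

```text
t 10.75 pos [0.6265 0.1568 0.1838] a -10.25 cradle 0.0059 -0.0542 F [-0.3  1.8  0.7] Fc -0.6 1.7 w 0.035 tilt -0.99907
tz [-0.0346  0.0257 -0.9991] bottom cr -0.0008 -0.0509 0.0109
```

View pics/s4c.png

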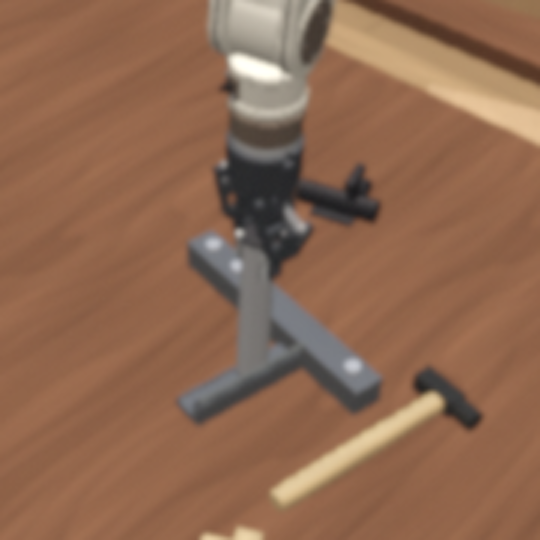

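{"fn": "send_rows", "kwargs": {
  "increments": [
    [[0,-0.004,-0.001,0],[0,-0.004,0,0],[0,-0.004,0,0],[0,-0.004,0,0],[0,-0.004,0,0],[0,-0.004,0.001,0],[0,0,0,0],[0,0,0,0]]
  ]
}}

```text
clock: 11.6
eef_pos: [0.6308, 0.1778, 0.1838]
tool_rot: [0.996, -0.091, -0.018, -0.005]
ft_force: [-0.4, -1.7, 0.6]
grip_width: 0.035
```

{"fn": "send_rows", "kwargs": {
  "increments": [
    [[0,0,0,0],[0,0,0,0],[0,0,0,0],[0,0,0,0],[0,0,0,0],[0,0,0,0],[0,0,0,0],[0,0,0,0]]
  ],
  "hand": 0.18
}}

```text
clock: 12.4
eef_pos: [0.6308, 0.1779, 0.1837]
tool_rot: [0.996, -0.091, -0.019, -0.006]
ft_force: [-0.7, -0.4, 1.9]
grip_width: 0.0352
```

```bash
python3 -c "
from h import *
show(); bot_est()
"
```

```text
t 12.4 pos [0.6308 0.1779 0.1837] a -10.42 cradle 0.0063 -0.0327 F [-0.7 -0.4  1.9] Fc -0.6 -0.5 w 0.0352 tilt -0.99925
tz [-0.036   0.0143 -0.9992] bottom cr -0.0002 -0.0314 0.0108
```

{"fn": "send_rows", "kwargs": {
  "increments": [
    [[0,0,0,0],[0,0,0,0],[0,0,0,0],[0,0,0,0],[0,0,0,0],[0,0,0,0],[0,0,0,0],[0,0,0,0]]
  ],
  "hand": 0.168
}}

```text
clock: 13.2
eef_pos: [0.6309, 0.1782, 0.1836]
tool_rot: [0.996, -0.091, -0.019, -0.006]
ft_force: [-1.2, -1.5, 0.4]
grip_width: 0.036
```

```bash
python3 -c "
from h import *
show(); bot_est()
"
```

```text
t 13.2 pos [0.6309 0.1782 0.1836] a -10.41 cradle 0.0064 -0.0323 F [-1.2 -1.5  0.4] Fc -0.9 -1.6 w 0.036 tilt -0.99925
tz [-0.0358  0.015  -0.9992] bottom cr -0.0002 -0.0309 0.0107
```

{"fn": "send_rows", "kwargs": {
  "increments": [
    [[0,0.003,0,0],[0,0.004,0,0],[0,0.004,0,0],[0,0.004,0,0],[0,0.004,0,0],[0,0.003,0,0],[0,0,0,0],[0,0,0,0]]
  ]
}}

```text
clock: 14.0
eef_pos: [0.6276, 0.1578, 0.1838]
tool_rot: [0.996, -0.09, -0.018, -0.01]
ft_force: [0.1, 2.1, 0.8]
grip_width: 0.0355
```

```bash
python3 -c "
from h import *
show(); bot_est()
snap('scene','s5')
d=load('s5');cv2.imwrite('pics/s5c.png',cv2.resize(d['image'][80:260,260:440,::-1],None,fx=3,fy=3,interpolation=2))
"
```

```text
t 14.0 pos [0.6276 0.1578 0.1838] a -10.32 cradle 0.0068 -0.0531 F [0.1 2.1 0.8] Fc -0.2 2.1 w 0.0355 tilt -0.99919
tz [-0.0332  0.0226 -0.9992] bottom cr 0.0004 -0.0503 0.011
```

View pics/s5c.png

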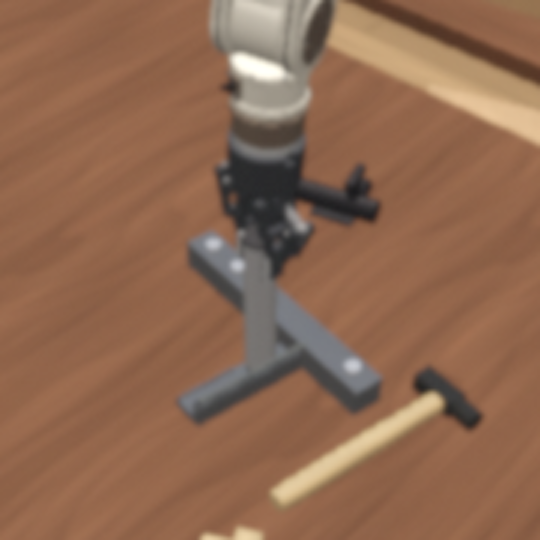

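```bash
cat >> h.py <<'E'
def cradle_cloud(d):
    P=cloud(d).reshape(-1,3); q=P[:,:2]-O; return np.c_[q@EX,q@EY,P[:,2]]
def tilt(fn,zl=.055,zh=.15,yl=-.28,yh=.02):
    P=cradle_cloud(load(fn)); s=P[(abs(P[:,0])<.04)&(P[:,1]<yh)&(P[:,1]>yl)&(P[:,2]>zl)&(P[:,2]<zh)]
    c=np.median(s,0); 
    for _ in range(5):
        dd=s-c; U=np.linalg.svd(dd-dd.mean(0),full_matrices=False)[2][0]; c=s.mean(0)
        r=np.linalg.norm(np.cross(s-c,U),axis=1); s=s[r<.03]
    U=U*np.sign(U[2]); print(fn,len(s),'axis',U.round(3),'tilt to -y deg',np.degrees(np.arctan2(-U[1],U[2])).round(1),'tilt x',np.degrees(np.arctan2(U[0],U[2])).round(1),'c',c.round(4),'y at z=.01',(c+U*(.01-c[2])/U[2])[1].round(4))
E
python3 -c "
from h import *
for f in ('s3','s4','s5'): tilt(f)"
```

```text
s3 221 axis [ 0.054 -0.003  0.999] tilt to -y deg 0.2 tilt x 3.1 c [ 0.0138 -0.039   0.1034] y at z=.01 -0.0388
s4 216 axis [0.058 0.    0.998] tilt to -y deg -0.0 tilt x 3.3 c [ 0.0147 -0.0621  0.1028] y at z=.01 -0.0621
s5 208 axis [ 0.045 -0.089  0.995] tilt to -y deg 5.1 tilt x 2.6 c [ 0.0147 -0.0548  0.1036] y at z=.01 -0.0465
```

{"fn": "send_rows", "kwargs": {
  "increments": [
    [[0,0.005,0,-0.1],[0,0.008,0,0],[0,0.009,0.001,0],[0,0.009,0.001,0],[0,0.009,0.002,0],[0,0.009,0.002,0],[-0.001,0.008,0.002,0],[0,0.003,0.001,0]]
  ]
}}

```text
clock: 14.85
eef_pos: [0.6147, 0.0933, 0.1734]
tool_rot: [0.996, -0.089, -0.017, -0.009]
ft_force: [-0.5, 1.0, 0.4]
grip_width: 0.0355
```

```bash
python3 -c "
from h import *
show(); bot_est()
snap('scene','s6')
d=load('s6');cv2.imwrite('pics/s6c.png',cv2.resize(d['image'][80:260,260:440,::-1],None,fx=3,fy=3,interpolation=2))
tilt('s6')
"
```

```text
t 14.85 pos [0.6147 0.0933 0.1734] a -10.25 cradle 0.0058 -0.1188 F [-0.5  1.   0.4] Fc -0.6 0.9 w 0.0355 tilt -0.99923
tz [-0.0324  0.0219 -0.9992] bottom cr -0.0004 -0.1161 0.0006
s6 183 axis [ 0.025 -0.454  0.89 ] tilt to -y deg 27.0 tilt x 1.6 c [ 0.0174 -0.0844  0.1038] y at z=.01 -0.0365
```

View pics/s6c.png

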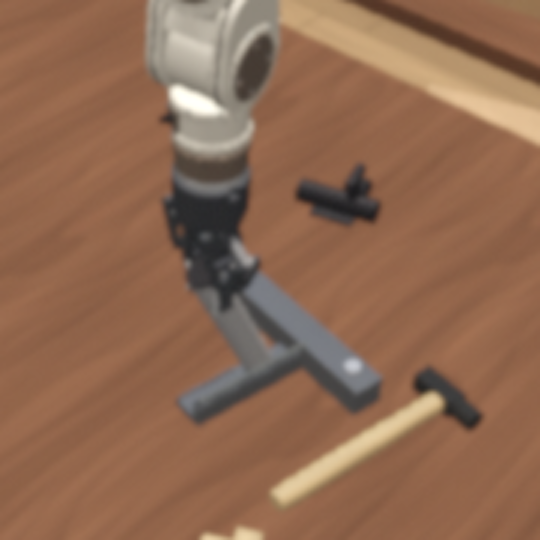

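{"fn": "send_rows", "kwargs": {
  "increments": [
    [[0,0.007,0.004,0],[0,0.009,0.005,0],[0,0.009,0.005,0],[-0.001,0.009,0.006,0],[0,0.008,0.006,0],[0,0.008,0.006,0],[0,0.007,0.006,0],[0,0.004,0.003,0]]
  ]
}}

```text
clock: 15.7
eef_pos: [0.6008, 0.0277, 0.1303]
tool_rot: [0.996, -0.09, -0.016, -0.007]
ft_force: [0.4, -0.7, -1.3]
grip_width: 0.0353
```

```bash
python3 -c "
from h import *
show(); bot_est()
snap('scene','s7')
tilt('s7',.045,.12)
"
```

```text
t 15.7 pos [0.6008 0.0277 0.1303] a -10.28 cradle 0.004 -0.1859 F [ 0.4 -0.7 -1.3] Fc 0.5 -0.6 w 0.0353 tilt -0.99939
tz [-0.0301  0.0177 -0.9994] bottom cr -0.0017 -0.1838 -0.0426
s7 265 axis [-0.053 -0.843  0.535] tilt to -y deg 57.6 tilt x -5.7 c [ 0.0181 -0.096   0.0774] y at z=.01 0.0103
```

{"fn": "send_rows", "kwargs": {
  "increments": [
    [[0,0.005,0.006,0],[0,0.006,0.007,0],[0,0.006,0.007,0],[-0.001,0.005,0.007,0],[0,0.005,0.007,0],[0,0.004,0.007,0],[0,0.003,0.006,0],[0,0.002,0.004,0]]
  ]
}}

```text
clock: 16.55
eef_pos: [0.5909, -0.0105, 0.0732]
tool_rot: [0.996, -0.09, -0.016, -0.006]
ft_force: [1.3, -2.1, -0.3]
grip_width: 0.0358
```

```bash
python3 -c "
from h import *
show(); bot_est()
snap('scene','s8')
d=load('s8');cv2.imwrite('pics/s8c.png',cv2.resize(d['image'][100:260,240:400,::-1],None,fx=3.5,fy=3.5,interpolation=2))
"
```

```text
t 16.55 pos [ 0.5909 -0.0105  0.0732] a -10.32 cradle 0.0012 -0.2252 F [ 1.3 -2.1 -0.3] Fc 1.7 -1.8 w 0.0358 tilt -0.99939
tz [-0.0313  0.0157 -0.9994] bottom cr -0.0047 -0.2235 -0.0997
```

View pics/s8c.png

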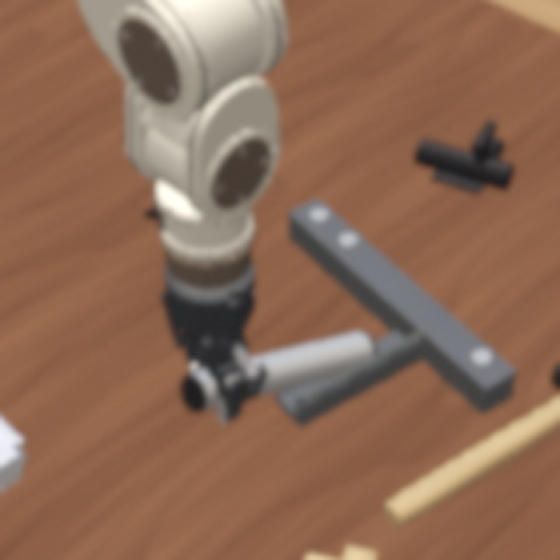

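```bash
python3 -c "
from h import *
P=cradle_cloud(load('s8'))
for y in np.arange(-.24,0,.015):
    s=P[(abs(P[:,1]-y)<.0075)&(P[:,0]>-.06)&(P[:,0]<.06)&(P[:,2]>.006)]
    print(round(y,3),len(s), [(round(b*1000),(s[(abs(s[:,0]-b)<.004)][:,2].max()*1000).round() if (abs(s[:,0]-b)<.004).any() else None) for b in np.arange(-.048,.056,.008)])
"
```

```text
-0.24 968 [(-48, np.float64(554.0)), (-40, np.float64(550.0)), (-32, np.float64(544.0)), (-24, np.float64(540.0)), (-16, np.float64(534.0)), (-8, np.float64(529.0)), (0, np.float64(527.0)), (8, np.float64(523.0)), (16, np.float64(510.0)), (24, np.float64(512.0)), (32, np.float64(510.0)), (40, np.float64(506.0)), (48, np.float64(500.0))]
-0.225 744 [(-48, np.float64(553.0)), (-40, np.float64(546.0)), (-32, np.float64(542.0)), (-24, np.float64(537.0)), (-16, np.float64(533.0)), (-8, np.float64(528.0)), (0, np.float64(526.0)), (8, np.float64(511.0)), (16, np.float64(511.0)), (24, np.float64(511.0)), (32, np.float64(510.0)), (40, np.float64(505.0)), (48, np.float64(500.0))]
-0.21 574 [(-48, np.float64(549.0)), (-40, np.float64(545.0)), (-32, np.float64(541.0)), (-24, np.float64(531.0)), (-16, np.float64(530.0)), (-8, np.float64(528.0)), (0, np.float64(524.0)), (8, np.float64(512.0)), (16, np.float64(510.0)), (24, np.float64(511.0)), (32, np.float64(509.0)), (40, np.float64(504.0)), (48, np.float64(495.0))]
-0.195 453 [(-48, np.float64(537.0)), (-40, np.float64(529.0)), (-32, np.float64(5
[... 2507 characters left out ...]
)]
-0.045 37 [(-48, np.float64(6.0)), (-40, None), (-32, None), (-24, None), (-16, None), (-8, None), (0, np.float64(47.0)), (8, np.float64(44.0)), (16, np.float64(42.0)), (24, np.float64(32.0)), (32, np.float64(51.0)), (40, None), (48, None)]
-0.03 35 [(-48, None), (-40, None), (-32, None), (-24, None), (-16, np.float64(8.0)), (-8, np.float64(12.0)), (0, np.float64(13.0)), (8, None), (16, None), (24, np.float64(46.0)), (32, np.float64(51.0)), (40, None), (48, None)]
-0.015 41 [(-48, None), (-40, None), (-32, None), (-24, None), (-16, np.float64(8.0)), (-8, np.float64(15.0)), (0, np.float64(15.0)), (8, None), (16, None), (24, np.float64(32.0)), (32, np.float64(51.0)), (40, None), (48, None)]
```

```bash
python3 -c "
from h import *
for f in ('s7','s8'):
  d=load(f);cv2.imwrite('pics/%sd.png'%f,cv2.resize(d['image'][160:230,300:400,::-1],None,fx=7,fy=7,interpolation=2))
"
```

```text
(no output)
```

View pics/s8d.png

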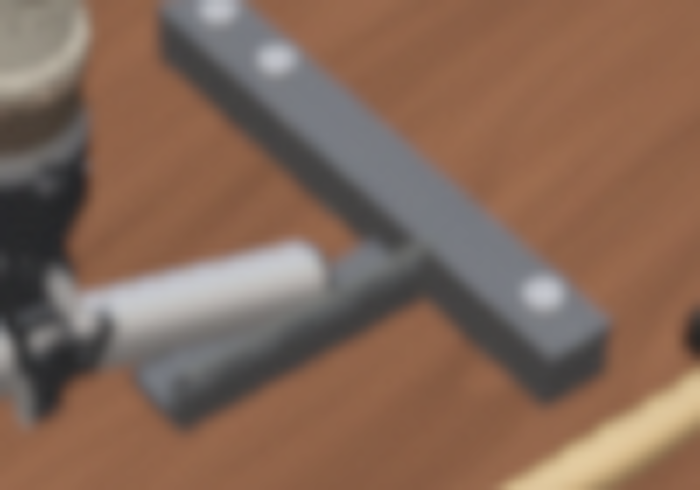

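View pics/s7d.png

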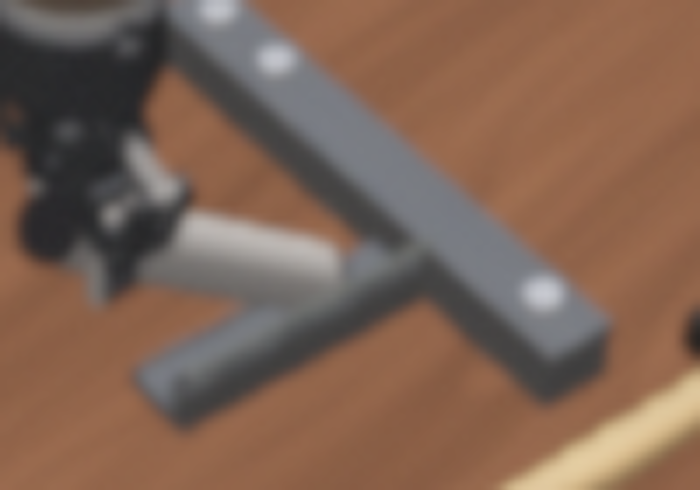

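{"fn": "send_rows", "kwargs": {
  "increments": [
    [[0,0.003,0.006,0],[0,0.003,0.008,0],[0,0.002,0.008,0],[0,0.002,0.008,0],[0,0.001,0.008,0],[0,0.001,0.006,0],[0,0,0.004,0],[0,0,0.001,0]]
  ]
}}

```text
clock: 17.4
eef_pos: [0.5859, -0.0221, 0.0182]
tool_rot: [0.996, -0.09, -0.018, -0.007]
ft_force: [0.3, -1.0, -0.9]
grip_width: 0.0356
```

```bash
python3 -c "
from h import *
show(); bot_est()
"
```

```text
t 17.4 pos [ 0.5859 -0.0221  0.0182] a -10.29 cradle -0.0016 -0.2375 F [ 0.3 -1.  -0.9] Fc 0.5 -1.0 w 0.0356 tilt -0.9993
tz [-0.0338  0.0162 -0.9993] bottom cr -0.0079 -0.2358 -0.1546
```

{"fn": "send_rows", "kwargs": {
  "increments": [
    [[0.001,0,-0.001,0.1],[0,0,0,0],[0,0,0,0],[0,0,0,0],[0,0,0,0],[0,0,0,0],[0,0,0,0],[0,0,0,0]]
  ],
  "hand": 0.4
}}

```text
clock: 18.2
eef_pos: [0.5867, -0.0218, 0.0201]
tool_rot: [0.996, -0.09, -0.018, -0.007]
ft_force: [-1.7, -2.1, -0.3]
grip_width: 0.0344
```

{"fn": "send_rows", "kwargs": {
  "increments": [
    [[0,-0.004,0,0],[0,-0.006,0,0],[0,-0.006,0,0],[0,-0.006,0,0],[0,-0.006,0,0],[0,-0.006,0,0],[0,-0.004,0,0],[0,0,0,0]]
  ]
}}

```text
clock: 19.0
eef_pos: [0.5949, 0.02, 0.0205]
tool_rot: [0.996, -0.089, -0.017, -0.007]
ft_force: [0.5, -0.8, -1.1]
grip_width: 0.0341
```

```bash
python3 -c "
from h import *
show(); bot_est()
snap('scene','s9')
d=load('s9');cv2.imwrite('pics/s9d.png',cv2.resize(d['image'][150:240,290:400,::-1],None,fx=6,fy=6,interpolation=2))
P=cradle_cloud(load('s9'))
for y in np.arange(-.19,0,.015):
    s=P[(abs(P[:,1]-y)<.0075)&(P[:,0]>-.03)&(P[:,0]<.025)&(P[:,2]>.006)&(P[:,2]<.1)]
    if len(s): print(round(y,3),len(s), (np.percentile(s[:,2],90)*1000).round(1), 'x',s[s[:,2]>.04][:,0].mean() if (s[:,2]>.04).any() else None)
"
```

```text
t 19.0 pos [0.5949 0.02   0.0205] a -10.24 cradle -0.0004 -0.1944 F [ 0.5 -0.8 -1.1] Fc 0.6 -0.7 w 0.0341 tilt -0.99932
tz [-0.0328  0.0169 -0.9993] bottom cr -0.0065 -0.1926 -0.1524
-0.19 13 78.8 x -0.0005658006490200965
-0.16 5 52.4 x 0.007518271115014583
-0.145 46 51.9 x 0.005046576788159327
-0.13 38 50.0 x 0.0052438127748265775
-0.115 44 49.5 x 0.004841944199394176
-0.1 37 49.0 x 0.005430293012009655
-0.085 37 48.8 x 0.004568441165136792
-0.07 33 48.2 x 0.004612799757866877
-0.055 38 48.7 x 0.0042647932167958445
-0.04 33 47.2 x 0.005090724905600141
-0.025 31 48.3 x 0.005654249633941936
-0.01 16 46.8 x 0.0026723624675153443
```

View pics/s9d.png

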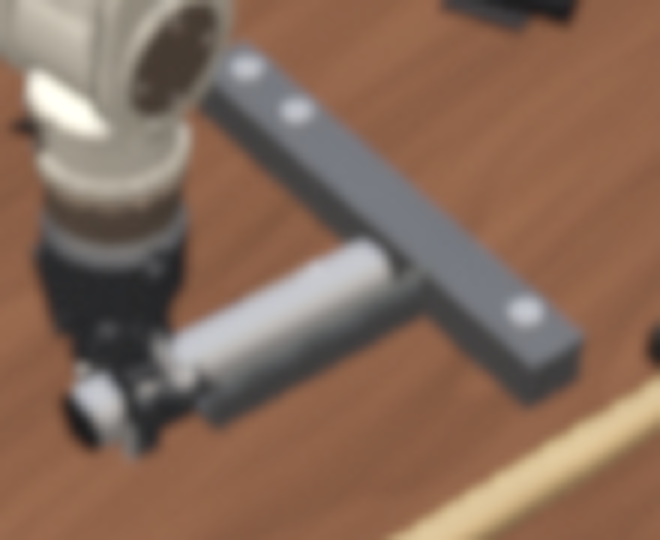

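{"fn": "send_rows", "kwargs": {
  "increments": [
    [[0,-0.003,0.001,0],[0,-0.003,0.001,0],[0,-0.002,0.001,0],[0,-0.002,0,0],[0,-0.001,0,0],[0,-0.001,0,0],[0,-0.001,0,0],[0,0,0,0]]
  ]
}}

```text
clock: 19.85
eef_pos: [0.5974, 0.0324, 0.018]
tool_rot: [0.996, -0.09, -0.017, -0.007]
ft_force: [-0.0, -2.3, 0.3]
grip_width: 0.0347
```

```bash
python3 -c "
from h import *
show(); bot_est()
"
```

```text
t 19.85 pos [0.5974 0.0324 0.018 ] a -10.36 cradle -0.0002 -0.1819 F [-0.  -2.3  0.3] Fc 0.4 -2.3 w 0.0347 tilt -0.99934
tz [-0.0323  0.0164 -0.9993] bottom cr -0.0062 -0.1801 -0.1549
```

{"fn": "send_rows", "kwargs": {
  "increments": [
    [[0,-0.001,0,0],[0,-0.001,0,0],[0,-0.001,0,0],[0,-0.001,0,0],[0,-0.001,0,0],[0,-0.001,0,0],[0,-0.001,0,0],[0,-0.001,0,0]]
  ]
}}

```text
clock: 20.65
eef_pos: [0.5966, 0.0326, 0.0177]
tool_rot: [0.996, -0.093, -0.018, 0.001]
ft_force: [-1.8, -5.8, -0.2]
grip_width: 0.0343
```

```bash
python3 -c "
from h import *
show(); bot_est()
"
```

```text
t 20.65 pos [0.5966 0.0326 0.0177] a -10.67 cradle -0.001 -0.1818 F [-1.8 -5.8 -0.2] Fc -0.7 -6.1 w 0.0343 tilt -0.99932
tz [-0.0369  0.0023 -0.9993] bottom cr -0.0074 -0.1825 -0.1552
```

{"fn": "send_rows", "kwargs": {
  "increments": [
    [[0,0,0,0],[0,0,0,0],[0,0,0,0],[0,0,0,0],[0,0,0,0],[0,0,0,0],[0,0,0,0],[0,0,0,0]]
  ],
  "hand": -0.4
}}

```text
clock: 21.45
eef_pos: [0.5975, 0.0352, 0.018]
tool_rot: [0.996, -0.092, -0.018, -0.001]
ft_force: [-0.3, 0.8, -0.7]
grip_width: 0.0599
```

{"fn": "send_rows", "kwargs": {
  "increments": [
    [[0,0,-0.005,0],[0,0,-0.015,0],[0,0,-0.02,0],[0,0,-0.02,0],[0,0,-0.03,0],[0,0,-0.03,0],[0,0,-0.02,0],[0,0,-0.005,0]]
  ]
}}

```text
clock: 22.25
eef_pos: [0.6013, 0.034, 0.1685]
tool_rot: [0.996, -0.092, -0.02, -0.001]
ft_force: [0.6, 0.1, 0.1]
grip_width: 0.0597
```

```bash
python3 -c "
from h import *
show(); bot_est()
snap('scene','s10');snap('top','t10')
d=load('s10');cv2.imwrite('pics/s10d.png',cv2.resize(d['image'][140:240,280:400,::-1],None,fx=6,fy=6,interpolation=2))
d=load('t10');cv2.imwrite('pics/t10d.png',cv2.resize(d['image'][140:280,210:350,::-1],None,fx=4,fy=4,interpolation=2))
P=cradle_cloud(load('s10'))
for y in np.arange(-.22,0.01,.01):
    s=P[(abs(P[:,1]-y)<.005)&(P[:,0]>-.03)&(P[:,0]<.025)&(P[:,2]>.04)&(P[:,2]<.06)]
    if len(s): print(round(y,3),len(s), (np.percentile(s[:,2],90)*1000).round(1), 'x',s[:,0].mean())
"
```

```text
t 22.25 pos [0.6013 0.034  0.1685] a -10.57 cradle 0.0033 -0.1796 F [0.6 0.1 0.1] Fc 0.6 0.2 w 0.0597 tilt -0.99921
tz [-0.0392  0.006  -0.9992] bottom cr -0.0036 -0.1798 -0.0044
-0.21 12 47.0 x 3.181882115204524e-05
-0.2 15 48.9 x 0.0027871095634388757
-0.19 20 47.4 x 0.0021250919795860863
-0.18 18 49.0 x 0.003072268962372657
-0.17 18 48.8 x 0.004608234613808149
-0.16 20 48.8 x 0.0044182474046385554
-0.15 15 46.3 x 0.004159613706170407
-0.14 20 47.5 x 0.002071618896165404
-0.13 18 47.6 x 0.00352628513238701
-0.12 17 47.3 x 0.003452581446815849
-0.11 18 48.9 x 0.004738736692107213
-0.1 18 47.5 x 0.004981543387489847
-0.09 20 48.2 x 0.006791859180376376
-0.08 18 48.2 x 0.004469465527575482
-0.07 17 49.2 x 0.004100751114846976
-0.06 18 48.0 x 0.0040138240306350935
-0.05 16 47.9 x 0.003631526117687988
-0.04 16 46.9 x 0.0048883918753663165
-0.03 19 48.0 x 0.005536506650328674
-0.02 18 47.1 x 0.005453209008901995
-0.01 16 47.1 x 0.005255917815633167
0.0 17 45.8 x -0.0034456945675491284
```

View pics/s10d.png

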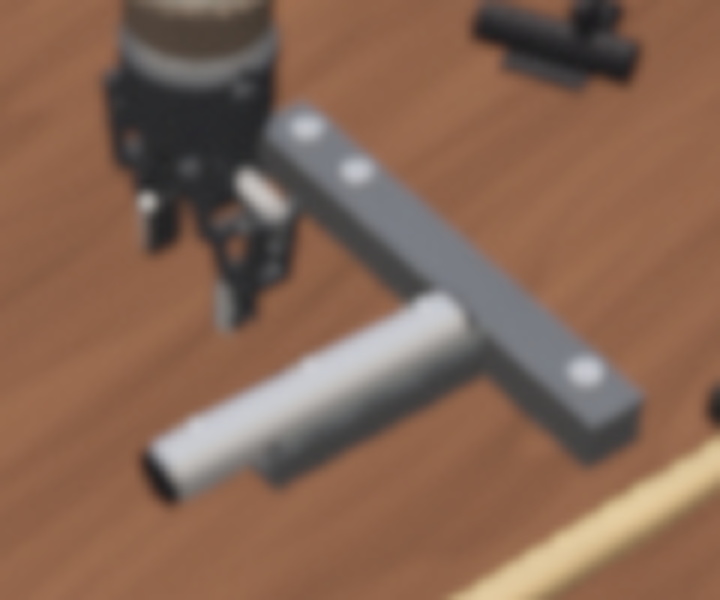

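View pics/t10d.png

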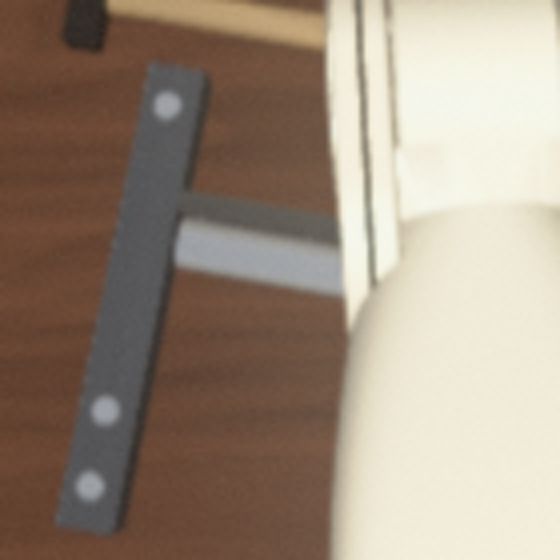

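```bash
python3 -c "
from h import *
plan((.4368,-.190),.13,-4.1,8)
"
```

```text
[-0.015, 0.0313, 0.0046, -0.81], [-0.0154, 0.0311, 0.0046, -0.81],
[-0.0159, 0.0308, 0.0046, -0.81], [-0.0163, 0.0306, 0.0046, -0.81],
[-0.0167, 0.0304, 0.0046, -0.81], [-0.0172, 0.0301, 0.0046, -0.81],
[-0.0176, 0.0299, 0.0046, -0.81], [-0.018, 0.0296, 0.0046, -0.81],
```

{"fn": "send_rows", "kwargs": {
  "increments": [
    [[-0.015,0.031,0.005,-0.8],[-0.015,0.031,0.005,-0.8],[-0.016,0.031,0.005,-0.8],[-0.016,0.031,0.005,-0.8],[-0.017,0.03,0.005,-0.8],[-0.017,0.03,0.005,-0.8],[-0.018,0.03,0.004,-0.8],[-0.018,0.03,0.004,-0.8]]
  ],
  "hand": -1
}}

```text
clock: 23.15
eef_pos: [0.4246, -0.1921, 0.12]
tool_rot: [0.999, -0.029, -0.03, -0.005]
ft_force: [0.9, -0.7, 1.4]
grip_width: 0.0853
```

```bash
python3 -c "
from h import *
show(); bot_est(); snap('top','t11'); snap('scene','s11'); show(); bot_est()
d=load('t11');cv2.imwrite('pics/t11.png',d['image'][120:320,200:480,::-1].repeat(2,0).repeat(2,1))
"
```

```text
t 23.15 pos [ 0.4246 -0.1921  0.12  ] a -3.33 cradle -0.1296 -0.4339 F [ 0.9 -0.7  1.4] Fc 1.0 -0.5 w 0.0853 tilt -0.99813
tz [-0.0602  0.0108 -0.9981] bottom cr -0.1402 -0.4339 -0.0527
t 23.25 pos [ 0.4225 -0.1934  0.1195] a -3.69 cradle -0.1314 -0.4356 F [ 0.2  0.6 -1.1] Fc 0.1 0.6 w 0.0851 tilt -0.99794
tz [-0.0631  0.0112 -0.9979] bottom cr -0.1425 -0.4356 -0.0531
```

View pics/t11.png

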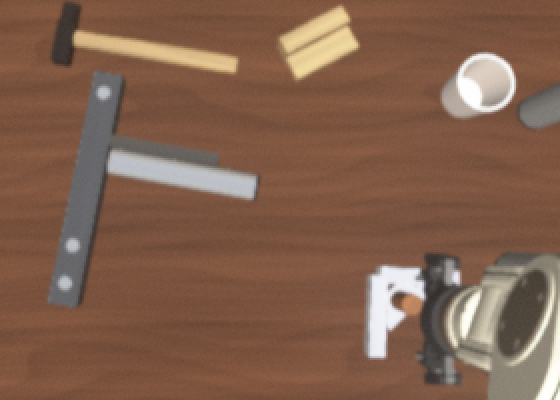

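{"fn": "send_rows", "kwargs": {
  "increments": [
    [[0.004,0,0,0],[0.004,0,0,0],[0.004,0,0,0],[0,0,0,0],[0,0,0,0],[0,0,0,0],[0,0,0,0],[0,0,0,0]]
  ]
}}

```text
clock: 24.05
eef_pos: [0.4365, -0.1906, 0.116]
tool_rot: [0.999, -0.03, -0.033, -0.006]
ft_force: [-0.5, -0.2, -0.6]
grip_width: 0.0854
```

```bash
python3 -c "
from h import *
show(); bot_est(); print(bot.get_obs()['joint_pos'].round(4),bot.get_obs()['tau'].round(2))
from fit import *
d=load('t11');P=cradle_cloud(d);s=P[(abs(P[:,0])<.03)&(P[:,2]>.03)&(P[:,2]<.06)&(P[:,1]<-.02)&(P[:,1]>-.25)]
t=s[s[:,2]>.043]; print('tube end',np.sort(t[t[:,0]<.02][:,1])[:8])
"
```

```text
t 24.05 pos [ 0.4365 -0.1906  0.116 ] a -3.41 cradle -0.1181 -0.4303 F [-0.5 -0.2 -0.6] Fc -0.5 -0.3 w 0.0854 tilt -0.99771
tz [-0.0663  0.0136 -0.9977] bottom cr -0.1298 -0.43 -0.0566
[-0.4034  0.339  -0.2084  1.0897 -0.0135  1.2276] [  0.04 -38.47  21.87   0.49  -0.04  -0.  ]
tube end [-0.20966039 -0.20927155 -0.2090404  -0.20874194 -0.20870382 -0.20827484
 -0.20775106 -0.20731029]
```

{"fn": "send_rows", "kwargs": {
  "increments": [
    [[0.001,0,0.008,0.7],[0.001,0,0.01,0],[0.001,0,0.01,0],[0.001,0,0.01,0],[0,0,0.01,0],[0,0,0.005,0],[0,0,0,0],[0,0,0,0]]
  ],
  "hand": -0.3
}}

```text
clock: 24.85
eef_pos: [0.4355, -0.1898, 0.0568]
tool_rot: [0.999, -0.037, -0.035, -0.006]
ft_force: [0.8, -0.0, 0.6]
grip_width: 0.0558
```

```bash
python3 -c "
from h import *
show(); bot_est()
snap('scene','s12');
d=load('s12');cv2.imwrite('pics/s12d.png',cv2.resize(d['image'][160:270,170:290,::-1],None,fx=5,fy=5,interpolation=2))
"
```

```text
t 24.85 pos [ 0.4355 -0.1898  0.0568] a -4.2 cradle -0.1192 -0.4296 F [ 0.8 -0.   0.6] Fc 0.8 0.1 w 0.0558 tilt -0.9975
tz [-0.0691  0.0148 -0.9975] bottom cr -0.1314 -0.4293 -0.1158
```

View pics/s12d.png

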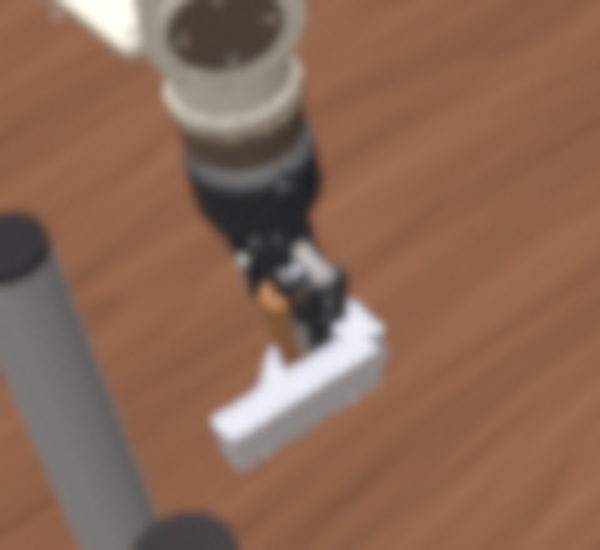

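{"fn": "send_rows", "kwargs": {
  "increments": [
    [[0.001,0,0.003,0],[0,0,0,0],[0,0,0,0],[0,0,0,0],[0,0,0,0],[0,0,0,0],[0,0,0,0],[0,0,0,0]]
  ],
  "hand": 0.6
}}

```text
clock: 25.7
eef_pos: [0.4378, -0.1901, 0.0556]
tool_rot: [0.999, -0.037, -0.033, -0.006]
ft_force: [-0.8, 0.5, -0.0]
grip_width: 0.0269
```

```bash
python3 -c "
from h import *
show(); bot_est()
"
```

```text
t 25.7 pos [ 0.4378 -0.1901  0.0556] a -4.2 cradle -0.1169 -0.4296 F [-0.8  0.5 -0. ] Fc -0.9 0.4 w 0.0269 tilt -0.99778
tz [-0.0651  0.0139 -0.9978] bottom cr -0.1284 -0.4293 -0.117
```

{"fn": "send_rows", "kwargs": {
  "increments": [
    [[0,0,0.001,0],[0,0,0.001,0],[0,0,0.001,0],[0,0,0.001,0],[0,0,0.001,0],[0,0,0.001,0],[0,0,0,0],[0,0,0,0]]
  ]
}}

```text
clock: 26.5
eef_pos: [0.4376, -0.1902, 0.0554]
tool_rot: [0.999, -0.037, -0.031, -0.005]
ft_force: [0.3, 0.3, -1.3]
grip_width: 0.0267
```

```bash
cat >> h.py <<'E'
def sqplane(fn,cx,cy,yaw):
    P=cloud(load(fn)).reshape(-1,3); c,s=np.cos(yaw),np.sin(yaw); d=P[:,:2]-[cx,cy]; l=np.c_[d@[c,s],d@[-s,c],P[:,2]]
    m=(((l[:,0]>.025)&(l[:,0]<.043)&(l[:,1]>-.073)&(l[:,1]<.031))|((l[:,1]>.025)&(l[:,1]<.043)&(l[:,0]>-.073)&(l[:,0]<.031)))&(l[:,2]>.02)&(l[:,2]<.05)
    q=l[m]; A=np.c_[q[:,:2],np.ones(len(q))]; k=np.linalg.lstsq(A,q[:,2],rcond=None)[0]; print('square top plane slopes deg',np.degrees(k[:2]).round(2),'z0',k[2].round(4),len(q))
E
python3 -c "
from h import *
sqplane('scene0',.4368,-.1903,-.0718);sqplane('top0',.4368,-.1903,-.0718)
show(); bot_est();snap('scene','s13'); sqplane('s13',.4368,-.1903,-.0718)
"
```

```text
square top plane slopes deg [-1.14 -0.49] z0 0.0344 220
square top plane slopes deg [-0.15 -0.17] z0 0.035 511
t 26.5 pos [ 0.4376 -0.1902  0.0554] a -4.21 cradle -0.1172 -0.4296 F [ 0.3  0.3 -1.3] Fc 0.2 0.3 w 0.0267 tilt -0.998
tz [-0.062   0.0128 -0.998 ] bottom cr -0.1281 -0.4294 -0.1172
square top plane slopes deg [-3.99  0.22] z0 0.0368 192
```

{"fn": "send_rows", "kwargs": {
  "increments": [
    [[0,0,0.003,0],[0,0,0.004,0],[0,0,0.004,0],[0,0,0.004,0],[0,0,0.004,0],[0,0,0.004,0],[0,0,0.004,0],[0,0,0.004,0]]
  ]
}}

```text
clock: 27.35
eef_pos: [0.4365, -0.1901, 0.0544]
tool_rot: [0.999, -0.037, -0.024, -0.003]
ft_force: [-10.4, 3.6, 32.4]
grip_width: 0.0264
```

```bash
python3 -c "
from h import *
show(); bot_est();snap('scene','s14'); sqplane('s14',.4368,-.1903,-.0718)
"
```

```text
t 27.35 pos [ 0.4365 -0.1901  0.0544] a -4.19 cradle -0.1182 -0.4298 F [-10.4   3.6  32.4] Fc -10.8 1.7 w 0.0264 tilt -0.99882
tz [-0.048   0.0078 -0.9988] bottom cr -0.1266 -0.43 -0.1184
square top plane slopes deg [-2.43 -0.5 ] z0 0.0359 189
```

{"fn": "send_rows", "kwargs": {
  "increments": [
    [[0,0,0.003,0],[0,0,0.003,0],[0,0,0.003,0],[0,0,0.003,0],[0,0,0.003,0],[0,0,0.003,0],[0,0,0.003,0],[0,0,0.003,0]]
  ]
}}

```text
clock: 28.2
eef_pos: [0.437, -0.1902, 0.0542]
tool_rot: [0.999, -0.036, -0.017, -0.001]
ft_force: [-9.6, 3.4, 26.2]
grip_width: 0.0267
```

{"fn": "send_rows", "kwargs": {
  "increments": [
    [[0,0,0.003,0],[0,0,0.003,0],[0,0,0.003,0],[0,0,0.003,0],[0,0,0.003,0],[0,0,0.003,0],[0,0,0.003,0],[0,0,0.003,0]]
  ]
}}

```text
clock: 29.0
eef_pos: [0.4367, -0.1902, 0.0539]
tool_rot: [0.999, -0.036, -0.011, 0.0]
ft_force: [-8.3, 3.1, 24.7]
grip_width: 0.0267
```

```bash
python3 -c "
from h import *
show(); bot_est();snap('scene','s15'); sqplane('s15',.4368,-.1903,-.0718)
"
```

```text
t 29.0 pos [ 0.4367 -0.1902  0.0539] a -4.15 cradle -0.118 -0.4299 F [-8.3  3.1 24.7] Fc -8.7 1.5 w 0.0267 tilt -0.99977
tz [-2.170e-02 -1.000e-04 -9.998e-01] bottom cr -0.1217 -0.4305 -0.119
square top plane slopes deg [-1.58 -0.95] z0 0.035 192
```

{"fn": "send_rows", "kwargs": {
  "increments": [
    [[0,0,0.003,0],[0,0,0.003,0],[0,0,0.003,0],[0,0,0.003,0],[0,0,0.003,0],[0,0,0.003,0],[0,0,0.002,0],[0,0,0.001,0]]
  ]
}}

```text
clock: 29.85
eef_pos: [0.4368, -0.1902, 0.0538]
tool_rot: [0.999, -0.036, -0.005, 0.001]
ft_force: [-1.2, 0.7, 1.3]
grip_width: 0.0269
```

```bash
python3 -c "
from h import *
show(); bot_est();snap('scene','s16'); sqplane('s16',.4368,-.1903,-.0718)
plan(cr(-.11,-.09),.0545,-10.42,16)
"
```

```text
t 29.85 pos [ 0.4368 -0.1902  0.0538] a -4.15 cradle -0.1179 -0.4298 F [-1.2  0.7  1.3] Fc -1.3 0.5 w 0.0269 tilt -0.99994
tz [-0.0108 -0.0026 -0.9999] bottom cr -0.1196 -0.4306 -0.1192
square top plane slopes deg [-2.09 -0.51] z0 0.0356 195
[0.0028, -0.0211, -0.0, 0.39], [0.0027, -0.0211, -0.0, 0.39],
[0.0025, -0.0211, -0.0, 0.39], [0.0024, -0.0211, -0.0, 0.39],
[0.0022, -0.0211, -0.0, 0.39], [0.0021, -0.0211, -0.0, 0.39],
[0.0019, -0.0212, -0.0, 0.39], [0.0018, -0.0212, -0.0, 0.39],
[0.0017, -0.0212, -0.0, 0.39], [0.0015, -0.0212, -0.0, 0.39],
[0.0014, -0.0212, -0.0, 0.39], [0.0012, -0.0212, -0.0, 0.39],
[0.0011, -0.0212, -0.0, 0.39], [0.0009, -0.0212, -0.0, 0.39],
[0.0008, -0.0212, -0.0, 0.39], [0.0006, -0.0212, -0.0, 0.39],
```

{"fn": "send_rows", "kwargs": {
  "increments": [
    [[0.001,-0.008,0.0005,0.3],[0.002,-0.014,0.0005,0.3],[0.002,-0.015,0.0005,0.3],[0.002,-0.015,0.0005,0.3],[0.002,-0.015,0.0005,0.3],[0.001,-0.015,0.0005,0.3],[0.001,-0.015,0.0005,0.3],[0.001,-0.015,0.0005,0.3]]
  ]
}}

```text
clock: 30.7
eef_pos: [0.4667, -0.0935, 0.0556]
tool_rot: [0.998, -0.063, 0.002, 0.02]
ft_force: [-1.0, -6.7, 9.7]
grip_width: 0.0267
```

```bash
python3 -c "
from h import *
show(); bot_est()
plan(cr(-.11,-.09),.0540,-10.42,15)
"
```

```text
t 30.7 pos [ 0.4667 -0.0935  0.0556] a -7.19 cradle -0.106 -0.3293 F [-1.  -6.7  9.7] Fc 0.2 -6.8 w 0.0267 tilt -0.99923
tz [ 8.000e-04 -3.930e-02 -9.992e-01] bottom cr -0.1046 -0.336 -0.1173
[0.0006, -0.0159, 0.0001, 0.22], [0.0006, -0.0159, 0.0001, 0.22],
[0.0005, -0.0159, 0.0001, 0.22], [0.0005, -0.016, 0.0001, 0.22],
[0.0004, -0.016, 0.0001, 0.22], [0.0003, -0.016, 0.0001, 0.22],
[0.0003, -0.016, 0.0001, 0.22], [0.0002, -0.016, 0.0001, 0.22],
[0.0002, -0.016, 0.0001, 0.22], [0.0001, -0.016, 0.0001, 0.22],
[0.0, -0.016, 0.0001, 0.22], [-0.0, -0.016, 0.0001, 0.22],
[-0.0001, -0.016, 0.0001, 0.22], [-0.0001, -0.016, 0.0001, 0.22],
[-0.0002, -0.016, 0.0001, 0.22],
```

{"fn": "send_rows", "kwargs": {
  "increments": [
    [[0,0,-0.004,0],[0,-0.006,-0.002,0],[0,-0.012,0,0],[0,-0.016,0,0.2],[0,-0.018,0,0.2],[0,-0.018,0,0.2],[0,-0.018,0,0.2],[0,-0.018,0,0.2]]
  ]
}}

```text
clock: 31.5
eef_pos: [0.4793, 0.0131, 0.0559]
tool_rot: [0.997, -0.074, -0.001, 0.023]
ft_force: [-0.0, -5.6, 8.3]
grip_width: 0.0264
```

```bash
python3 -c "
from h import *
show(); bot_est()
plan(cr(-.11,-.09),.060,-10.42,8)
"
```

```text
t 31.5 pos [0.4793 0.0131 0.0559] a -8.52 cradle -0.1129 -0.2222 F [-0.  -5.6  8.3] Fc 1.0 -5.5 w 0.0264 tilt -0.99893
tz [-0.0046 -0.0461 -0.9989] bottom cr -0.1122 -0.2301 -0.1169
[0.0009, -0.0165, -0.0005, 0.24], [0.0008, -0.0165, -0.0005, 0.24],
[0.0008, -0.0165, -0.0005, 0.24], [0.0007, -0.0165, -0.0005, 0.24],
[0.0006, -0.0165, -0.0005, 0.24], [0.0006, -0.0165, -0.0005, 0.24],
[0.0005, -0.0165, -0.0005, 0.24], [0.0004, -0.0165, -0.0005, 0.24],
```

{"fn": "send_rows", "kwargs": {
  "increments": [
    [[0,-0.003,-0.004,0],[0,-0.01,-0.002,0.2],[0.001,-0.016,-0.001,0.2],[0.001,-0.018,-0.001,0.2],[0.001,-0.018,-0.001,0.2],[0.001,-0.018,-0.001,0.2],[0.001,-0.018,-0.001,0.2],[0,-0.012,-0.001,0.2]]
  ]
}}

```text
clock: 32.3
eef_pos: [0.497, 0.1295, 0.0575]
tool_rot: [0.996, -0.089, -0.007, 0.023]
ft_force: [0.9, -0.1, -4.6]
grip_width: 0.0264
```

```bash
python3 -c "
from h import *
show(); bot_est()
plan(cr(-.09,-.075),.060,-10.42,8)
snap('scene','s17');snap('top','t17')
d=load('s17');cv2.imwrite('pics/s17d.png',cv2.resize(d['image'][120:250,240:400,::-1],None,fx=4.5,fy=4.5,interpolation=2))
"
```

```text
t 32.3 pos [0.497  0.1295 0.0575] a -10.25 cradle -0.1165 -0.1045 F [ 0.9 -0.1 -4.6] Fc 0.9 0.1 w 0.0264 tilt -0.9988
tz [-0.0188 -0.0452 -0.9988] bottom cr -0.1183 -0.1128 -0.1153
[0.0033, -0.0037, -0.0003, 0.02], [0.0033, -0.0037, -0.0003, 0.02],
[0.0033, -0.0037, -0.0003, 0.02], [0.0033, -0.0037, -0.0003, 0.02],
[0.0033, -0.0037, -0.0003, 0.02], [0.0033, -0.0037, -0.0003, 0.02],
[0.0033, -0.0037, -0.0003, 0.02], [0.0033, -0.0037, -0.0003, 0.02],
```

View pics/s17d.png

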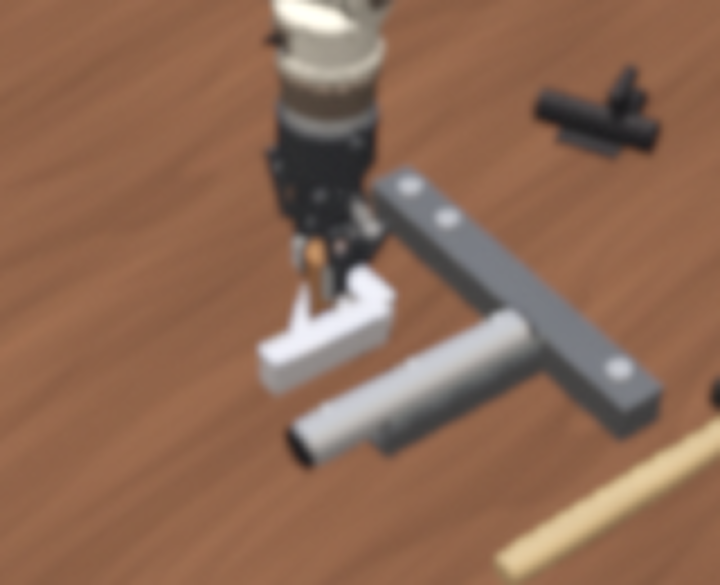

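{"fn": "send_rows", "kwargs": {
  "increments": [
    [[0.004,-0.004,-0.0005,0],[0.006,-0.007,-0.0005,0],[0.006,-0.007,-0.0005,0],[0.006,-0.007,-0.0005,0],[0.006,-0.007,-0.0005,0],[0.005,-0.006,-0.0005,0],[0.003,-0.004,0,0],[0,0,0,0]]
  ]
}}

```text
clock: 33.2
eef_pos: [0.5438, 0.1654, 0.0572]
tool_rot: [0.996, -0.09, -0.008, 0.024]
ft_force: [0.2, 0.4, -5.0]
grip_width: 0.0264
```

{"fn": "send_rows", "kwargs": {
  "increments": [
    [[0,0,0.002,0],[0,0,0.003,0],[0,0,0.003,0],[0,0,0.003,0],[0,0,0.003,0],[0,0,0.003,0],[0,0,0.003,0],[0,0,0.003,0]]
  ]
}}

```text
clock: 34.0
eef_pos: [0.5435, 0.1641, 0.0551]
tool_rot: [0.996, -0.09, -0.003, 0.02]
ft_force: [-4.4, -1.3, 12.9]
grip_width: 0.0265
```

```bash
python3 -c "
from h import *
show(); bot_est()
"
```

```text
t 34.0 pos [0.5435 0.1641 0.0551] a -10.37 cradle -0.077 -0.0621 F [-4.4 -1.3 12.9] Fc -4.1 -2.1 w 0.0265 tilt -0.9992
tz [-0.009  -0.0389 -0.9992] bottom cr -0.0773 -0.069 -0.1178
```

{"fn": "send_rows", "kwargs": {
  "increments": [
    [[0,0,0.003,0],[0,0,0.003,0],[0,0,0.003,0],[0,0,0.003,0],[0,0,0.003,0],[0,0,0.003,0],[0,0,0.003,0],[0,0,0.003,0]]
  ]
}}

```text
clock: 34.8
eef_pos: [0.5436, 0.1636, 0.0546]
tool_rot: [0.996, -0.09, 0.003, 0.013]
ft_force: [-3.0, -2.0, 13.2]
grip_width: 0.0267
```

{"fn": "send_rows", "kwargs": {
  "increments": [
    [[0,0,0.003,0],[0,0,0.003,0],[0,0,0.003,0],[0,0,0.003,0],[0,0,0.003,0],[0,0,0.003,0],[0,0,0.002,0],[0,0,0,0]]
  ]
}}

```text
clock: 35.6
eef_pos: [0.5426, 0.1633, 0.056]
tool_rot: [0.996, -0.09, 0.006, 0.006]
ft_force: [-0.3, 0.5, -4.7]
grip_width: 0.0269
```

```bash
python3 -c "
from h import *
show(); bot_est()
snap('scene','s18');snap('top','t18')
p=bot.get_obs()['eef_pos']; sqplane('s18',p[0],p[1],TH)
d=load('s18');cv2.imwrite('pics/s18d.png',cv2.resize(d['image'][120:250,240:400,::-1],None,fx=4.5,fy=4.5,interpolation=2))
d=load('t18');cv2.imwrite('pics/t18d.png',cv2.resize(d['image'][140:290,200:350,::-1],None,fx=4,fy=4,interpolation=2))
"
```

```text
t 35.6 pos [0.5426 0.1633 0.056 ] a -10.27 cradle -0.0778 -0.0631 F [-0.3  0.5 -4.7] Fc -0.4 0.5 w 0.0269 tilt -0.99986
tz [ 0.011  -0.0126 -0.9999] bottom cr -0.0755 -0.0648 -0.117
square top plane slopes deg [-1.7  -1.15] z0 0.0379 140
```

View pics/s18d.png

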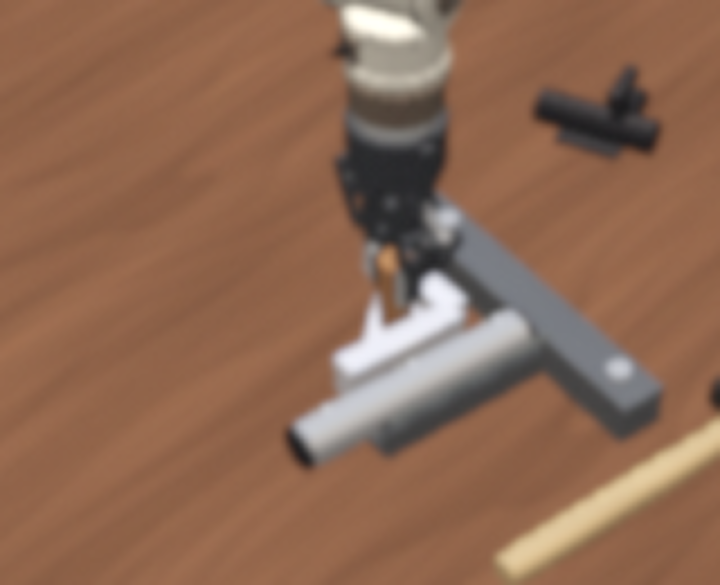

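{"fn": "send_rows", "kwargs": {
  "increments": [
    [[0,0,0.001,0],[0.001,-0.002,0.0005,0],[0.002,-0.002,0,0.1],[0.002,-0.002,0,0],[0.002,-0.002,0,0],[0.002,-0.002,0,0],[0.002,-0.002,0,0],[0.001,-0.002,0,0]]
  ]
}}

```text
clock: 36.5
eef_pos: [0.5547, 0.173, 0.055]
tool_rot: [0.996, -0.09, 0.003, 0.008]
ft_force: [-2.2, -3.1, 5.8]
grip_width: 0.0268
```

```bash
python3 -c "
from h import *
show(); bot_est()
"
```

```text
t 36.5 pos [0.5547 0.173  0.055 ] a -10.32 cradle -0.0676 -0.0513 F [-2.2 -3.1  5.8] Fc -1.6 -3.5 w 0.0268 tilt -0.99984
tz [ 0.0046 -0.0172 -0.9998] bottom cr -0.0663 -0.0541 -0.118
```

{"fn": "send_rows", "kwargs": {
  "increments": [
    [[0.001,-0.001,0,0],[0.001,-0.001,0,0],[0.001,-0.001,0,0],[0.001,-0.001,0,0],[0.001,-0.001,0,0],[0.001,-0.001,0,0],[0.001,-0.001,0,0],[0.001,-0.001,0,0]]
  ]
}}

```text
clock: 37.3
eef_pos: [0.5608, 0.1778, 0.0547]
tool_rot: [0.996, -0.09, -0.001, 0.011]
ft_force: [-5.3, -4.0, 8.1]
grip_width: 0.027
```

```bash
python3 -c "
from h import *
show(); bot_est()
"
```

```text
t 37.3 pos [0.5608 0.1778 0.0547] a -10.38 cradle -0.0626 -0.0455 F [-5.3 -4.   8.1] Fc -4.5 -4.8 w 0.027 tilt -0.99976
tz [-0.004  -0.0218 -0.9998] bottom cr -0.0626 -0.0493 -0.1183
```

{"fn": "send_rows", "kwargs": {
  "increments": [
    [[0.0015,-0.0015,0,0],[0.002,-0.002,0,0],[0.002,-0.002,0,0],[0.002,-0.002,0,0],[0.002,-0.002,0,0],[0.002,-0.002,0,0],[0.002,-0.002,0,0],[0.002,-0.002,0,0]]
  ]
}}

```text
clock: 38.1
eef_pos: [0.562, 0.1799, 0.0559]
tool_rot: [0.995, -0.095, -0.016, 0.023]
ft_force: [-11.8, -4.2, 11.8]
grip_width: 0.0263
```

```bash
python3 -c "
from h import *
show(); bot_est()
snap('scene','s19');snap('top','t19'); show(); bot_est()
d=load('s19');cv2.imwrite('pics/s19d.png',cv2.resize(d['image'][150:230,290:390,::-1],None,fx=7,fy=7,interpolation=2))
sqplane('s19',*cr(-.062,-.045),TH)
P=cradle_cloud(load('s19'))
"
```

```text
t 38.1 pos [0.562  0.1799 0.0559] a -10.99 cradle -0.0617 -0.0432 F [-11.8  -4.2  11.8] Fc -10.8 -6.2 w 0.0263 tilt -0.99842
tz [-0.0363 -0.0428 -0.9984] bottom cr -0.0665 -0.0516 -0.1168
t 38.2 pos [0.5621 0.1799 0.0559] a -10.98 cradle -0.0616 -0.0432 F [-11.5  -5.9  10.7] Fc -10.2 -7.8 w 0.0266 tilt -0.99842
tz [-0.0363 -0.0429 -0.9984] bottom cr -0.0665 -0.0516 -0.1168
square top plane slopes deg [ 1.82 -2.46] z0 0.0357 134
```

View pics/s19d.png

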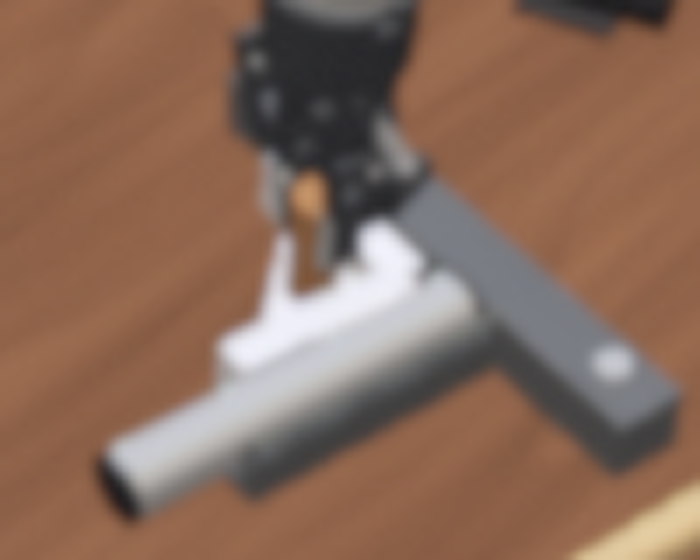

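{"fn": "send_rows", "kwargs": {
  "increments": [
    [[0,0,0.003,0],[0,0,0.003,0],[0,0,0.003,0],[0,0,0.003,0],[0,0,0.003,0],[0,0,0.003,0],[0,0,0.003,0],[0,0,0.003,0]]
  ]
}}

```text
clock: 39.0
eef_pos: [0.5615, 0.1792, 0.0551]
tool_rot: [0.995, -0.097, -0.01, 0.021]
ft_force: [-10.6, -4.0, 19.6]
grip_width: 0.0263
```

```bash
python3 -c "
from h import *
show(); bot_est()
"
```

```text
t 39.0 pos [0.5615 0.1792 0.0551] a -11.1 cradle -0.062 -0.0439 F [-10.6  -4.   19.6] Fc -9.8 -5.8 w 0.0263 tilt -0.99893
tz [-0.0235 -0.0398 -0.9989] bottom cr -0.0648 -0.0514 -0.1177
```

{"fn": "send_rows", "kwargs": {
  "increments": [
    [[-0.001,0.001,0.004,-0.3],[-0.0005,0.0005,0.004,-0.2],[0,0,0.004,-0.2],[0,0,0.004,0],[0,0,0.004,0],[0,0,0.004,0],[0,0,0.004,0],[0,0,0.004,0]]
  ]
}}

```text
clock: 39.8
eef_pos: [0.5613, 0.1784, 0.0544]
tool_rot: [0.996, -0.093, -0.001, 0.015]
ft_force: [-10.8, -5.4, 25.5]
grip_width: 0.0268
```

{"fn": "send_rows", "kwargs": {
  "increments": [
    [[0,0,0.004,0],[0,0,0.004,0],[0,0,0.004,0],[0,0,0.004,0],[0,0,0.004,0],[0,0,0.004,0],[0,0,0.004,0],[0,0,0.004,0]]
  ]
}}

```text
clock: 40.6
eef_pos: [0.5613, 0.1773, 0.0536]
tool_rot: [0.995, -0.097, 0.006, 0.011]
ft_force: [-11.1, -4.6, 26.7]
grip_width: 0.0266
```

```bash
python3 -c "
from h import *
show(); bot_est()
"
```

```text
t 40.6 pos [0.5613 0.1773 0.0536] a -11.08 cradle -0.0619 -0.0458 F [-11.1  -4.6  26.7] Fc -10.1 -6.6 w 0.0266 tilt -0.99968
tz [ 0.0096 -0.0235 -0.9997] bottom cr -0.0595 -0.0495 -0.1193
```

{"fn": "send_rows", "kwargs": {
  "increments": [
    [[0,0.001,0.004,-0.2],[0,0.001,0.004,-0.2],[0,0,0.004,-0.2],[0,0,0.004,0],[0,0,0.004,0],[0,0,0.004,0],[0,0,0.003,0],[0,0,0.002,0]]
  ]
}}

```text
clock: 41.4
eef_pos: [0.5611, 0.1772, 0.0539]
tool_rot: [0.995, -0.095, 0.011, 0.005]
ft_force: [-5.4, -2.3, 10.6]
grip_width: 0.0268
```

```bash
python3 -c "
from h import *
show(); bot_est()
"
```

```text
t 41.4 pos [0.5611 0.1772 0.0539] a -10.89 cradle -0.0621 -0.046 F [-5.4 -2.3 10.6] Fc -4.9 -3.3 w 0.0268 tilt -0.99969
tz [ 0.0214 -0.0127 -0.9997] bottom cr -0.0581 -0.0474 -0.119
```

{"fn": "send_rows", "kwargs": {
  "increments": [
    [[0.001,-0.002,0.001,0],[0.002,-0.003,0.001,-0.1],[0.002,-0.0035,0.001,0],[0.0025,-0.0035,0.001,0],[0.0025,-0.0035,0.001,0],[0.0025,-0.0035,0.001,0],[0.0025,-0.0035,0.001,0],[0.0025,-0.0035,0.001,0]]
  ]
}}

```text
clock: 42.2
eef_pos: [0.5619, 0.1795, 0.0547]
tool_rot: [0.995, -0.1, -0.006, 0.026]
ft_force: [-14.6, -9.4, 18.4]
grip_width: 0.0266
```

```bash
python3 -c "
from h import *
show(); bot_est()
snap('scene','s20');snap('top','t20'); show(); bot_est()
d=load('s20');cv2.imwrite('pics/s20d.png',cv2.resize(d['image'][150:230,290:390,::-1],None,fx=7,fy=7,interpolation=2))
d=load('t20');cv2.imwrite('pics/t20d.png',cv2.resize(d['image'][130:290,190:350,::-1],None,fx=3.7,fy=3.7,interpolation=2))
P=cradle_cloud(load('s20'))
# leg along x=+45 side: x in -.037..-.022 in cradle, heights vs y
for y in np.arange(-.12,0,.012):
    s=P[(abs(P[:,1]-y)<.006)&(P[:,0]>-.038)&(P[:,0]<-.022)&(P[:,2]>.0)&(P[:,2]<.06)]
    if len(s): print(round(y,3),len(s),(np.median(s[:,2])*1000).round(1))
"
```

```text
t 42.2 pos [0.5619 0.1795 0.0547] a -11.52 cradle -0.0617 -0.0436 F [-14.6  -9.4  18.4] Fc -12.7 -11.8 w 0.0266 tilt -0.99859
tz [-0.0166 -0.0505 -0.9986] bottom cr -0.0629 -0.0527 -0.118
t 42.3 pos [0.5619 0.1795 0.0547] a -11.51 cradle -0.0617 -0.0436 F [-15.8  -9.3  18.5] Fc -13.9 -12.0 w 0.0268 tilt -0.99858
tz [-0.0166 -0.0506 -0.9986] bottom cr -0.0629 -0.0527 -0.118
-0.12 16 31.9
-0.108 13 37.1
-0.096 9 37.3
-0.084 13 36.6
-0.072 10 37.3
-0.06 13 36.0
-0.048 16 36.4
-0.036 10 36.7
-0.024 12 36.1
-0.012 10 35.4
```

View pics/s20d.png

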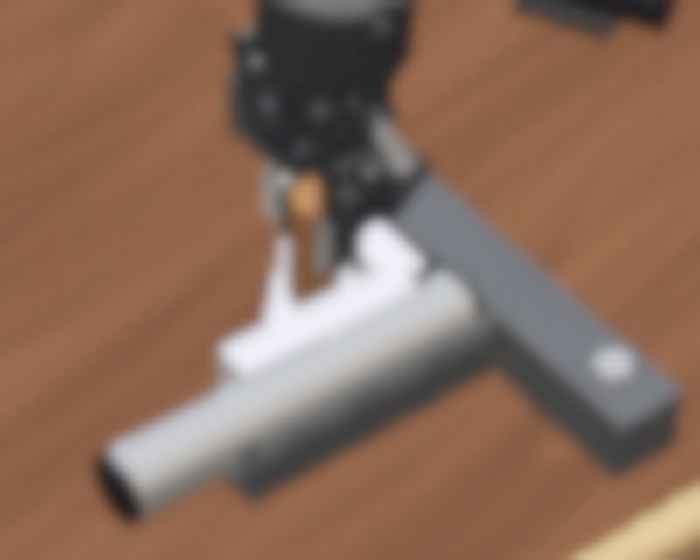

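View pics/t20d.png

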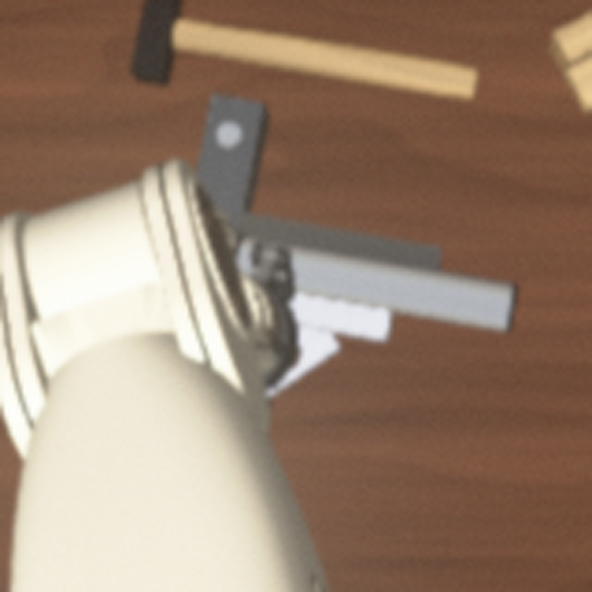

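{"fn": "send_rows", "kwargs": {
  "increments": [
    [[0,0.001,0.004,-0.4],[0,0.001,0.004,-0.4],[0,0.001,0.004,-0.2],[0,0,0.004,0],[0,0,0.004,0],[0,0,0.004,0],[0,0,0.004,0],[0,0,0.004,0]]
  ]
}}

```text
clock: 43.1
eef_pos: [0.5614, 0.178, 0.0533]
tool_rot: [0.995, -0.096, 0.001, 0.021]
ft_force: [-10.5, -3.4, 26.0]
grip_width: 0.0267
```

{"fn": "send_rows", "kwargs": {
  "increments": [
    [[0,0.0005,0.004,0],[0,0.0005,0.004,0],[0,0,0.004,0],[0,0,0.004,0],[0,0,0.004,0],[0,0,0.004,0],[0,0,0.004,0],[0,0,0.004,0]]
  ]
}}

```text
clock: 43.9
eef_pos: [0.5612, 0.1778, 0.0535]
tool_rot: [0.995, -0.097, 0.008, 0.016]
ft_force: [-10.6, -3.0, 27.0]
grip_width: 0.0267
```

{"fn": "send_rows", "kwargs": {
  "increments": [
    [[0.001,0.0005,0.004,0],[0.001,0.0005,0.004,0],[0.001,0,0.004,0],[0.001,0,0.004,0],[0.001,0,0.004,0],[0.001,0,0.004,0],[0.001,0,0.004,0],[0.001,0,0.004,0]]
  ]
}}

```text
clock: 44.7
eef_pos: [0.5613, 0.178, 0.0534]
tool_rot: [0.995, -0.096, 0.006, 0.012]
ft_force: [-13.2, -2.1, 28.2]
grip_width: 0.0266
```

```bash
python3 -c "
from h import *
show(); bot_est()
"
```

```text
t 44.7 pos [0.5613 0.178  0.0534] a -11.02 cradle -0.0621 -0.0452 F [-13.2  -2.1  28.2] Fc -12.6 -4.5 w 0.0266 tilt -0.99965
tz [ 0.0098 -0.0246 -0.9996] bottom cr -0.0596 -0.0491 -0.1195
```

{"fn": "send_rows", "kwargs": {
  "increments": [
    [[0.001,0.0005,0.004,-0.2],[0.001,0.0005,0.004,-0.2],[0.001,0,0.004,-0.2],[0.001,0,0.004,0],[0.001,0,0.004,0],[0.001,0,0.004,0],[0.001,0,0.004,0],[0.001,0,0.004,0]]
  ]
}}

```text
clock: 45.5
eef_pos: [0.5616, 0.1783, 0.053]
tool_rot: [0.996, -0.092, 0.006, 0.008]
ft_force: [-14.0, -3.8, 29.0]
grip_width: 0.0265
```

{"fn": "send_rows", "kwargs": {
  "increments": [
    [[0.001,0,0.004,0],[0.001,0,0.004,0],[0.001,0,0.004,0],[0.001,0,0.004,0],[0.0015,0,0.003,0],[0.002,-0.002,0.002,0],[0.0025,-0.0035,0.0015,0],[0.0025,-0.004,0.0015,0]]
  ]
}}

```text
clock: 46.3
eef_pos: [0.5616, 0.1786, 0.0531]
tool_rot: [0.995, -0.095, -0.001, 0.016]
ft_force: [-16.1, -10.6, 22.5]
grip_width: 0.0263
```

```bash
python3 -c "
from h import *
show(); bot_est()
snap('scene','s21'); show()
P=cradle_cloud(load('s21'))
for y in np.arange(-.12,0,.012):
    s=P[(abs(P[:,1]-y)<.006)&(P[:,0]>-.038)&(P[:,0]<-.022)&(P[:,2]>.0)&(P[:,2]<.06)]
    if len(s): print(round(y,3),len(s),(np.median(s[:,2])*1000).round(1))
"
```

```text
t 46.3 pos [0.5616 0.1786 0.0531] a -10.88 cradle -0.0619 -0.0445 F [-16.1 -10.6  22.5] Fc -13.9 -13.3 w 0.0263 tilt -0.99952
tz [-0.004  -0.0308 -0.9995] bottom cr -0.0616 -0.0499 -0.1199
t 46.35 pos [0.5617 0.1787 0.0531] a -10.88 cradle -0.0618 -0.0444 F [-17.  -10.8  22.2] Fc -14.7 -13.7 w 0.0265 tilt -0.99951
-0.12 14 31.7
-0.108 11 34.7
-0.096 13 36.1
-0.084 11 35.2
-0.072 10 35.0
-0.06 10 35.3
-0.048 14 36.5
-0.036 13 33.2
-0.024 11 34.0
-0.012 11 35.3
```

{"fn": "send_rows", "kwargs": {
  "increments": [
    [[0.001,-0.001,0.004,-0.2],[0.001,-0.001,0.004,-0.2],[0.001,0,0.004,0],[0.001,0,0.004,0],[0.001,-0.001,0.003,0],[0.0025,-0.0035,0.001,0],[0.003,-0.0045,0,0],[0.003,-0.0045,0,0]]
  ]
}}

```text
clock: 47.15
eef_pos: [0.5621, 0.1796, 0.054]
tool_rot: [0.995, -0.097, -0.008, 0.027]
ft_force: [-16.0, -10.5, 14.7]
grip_width: 0.0263
```

```bash
python3 -c "
from h import *
show(); bot_est()
snap('scene','s22'); snap('top','t22'); show()
d=load('s22');cv2.imwrite('pics/s22d.png',cv2.resize(d['image'][150:230,290:390,::-1],None,fx=7,fy=7,interpolation=2))
P=cradle_cloud(load('s22'))
for y in np.arange(-.12,0,.012):
    s=P[(abs(P[:,1]-y)<.006)&(P[:,0]>-.038)&(P[:,0]<-.022)&(P[:,2]>.0)&(P[:,2]<.06)]
    if len(s): print(round(y,3),len(s),(np.median(s[:,2])*1000).round(1))
P=cradle_cloud(load('t22'));t=P[(abs(P[:,0])<.02)&(P[:,2]>.043)&(P[:,2]<.055)&(P[:,1]<-.1)&(P[:,1]>-.25)];print('tube end',np.sort(t[:,1])[:5])
"
```

```text
t 47.15 pos [0.5621 0.1796 0.054 ] a -11.1 cradle -0.0616 -0.0435 F [-16.  -10.5  14.7] Fc -13.8 -13.2 w 0.0263 tilt -0.99835
tz [-0.0217 -0.0531 -0.9984] bottom cr -0.0636 -0.0532 -0.1187
t 47.25 pos [0.5621 0.1796 0.054 ] a -11.09 cradle -0.0615 -0.0434 F [-16.1 -10.1  16.3] Fc -14.0 -12.9 w 0.0266 tilt -0.99835
-0.12 13 31.7
-0.108 9 37.0
-0.096 11 36.7
-0.084 11 36.8
-0.072 10 35.8
-0.06 10 36.6
-0.048 13 35.7
-0.036 12 35.2
-0.024 11 35.3
-0.012 10 36.0
tube end [-0.20949702 -0.20926683 -0.2091041  -0.20810699 -0.20806367]
```

View pics/s22d.png

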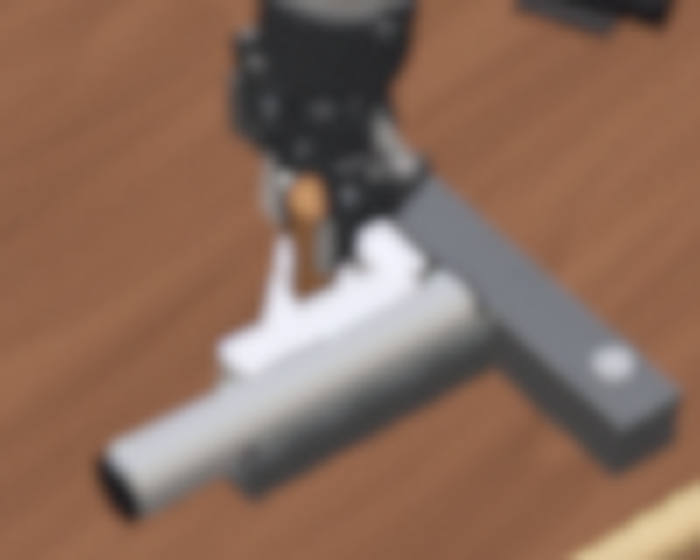

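{"fn": "send_rows", "kwargs": {
  "increments": [
    [[0.0005,0.001,0.004,-0.3],[0.0005,0.001,0.004,-0.2],[0.0005,0.0005,0.004,-0.2],[0.0005,0,0.004,0],[0.0005,0,0.004,0],[0.0005,0,0.004,0],[0.0005,0,0.004,0],[0.0005,0,0.004,0]]
  ]
}}

```text
clock: 48.05
eef_pos: [0.5614, 0.1784, 0.0528]
tool_rot: [0.995, -0.093, -0.004, 0.023]
ft_force: [-13.9, -2.4, 25.9]
grip_width: 0.0269
```

{"fn": "send_rows", "kwargs": {
  "increments": [
    [[0.0005,0.0005,0.004,0],[0.0005,0.0005,0.004,0],[0.0005,0,0.004,0],[0.0005,0,0.004,0],[0.0005,0,0.004,0],[0.0005,0,0.004,0],[0.0005,0,0.004,0],[0.0005,0,0.004,0]]
  ]
}}

```text
clock: 48.85
eef_pos: [0.5614, 0.1784, 0.0528]
tool_rot: [0.995, -0.094, 0.001, 0.02]
ft_force: [-12.4, -2.8, 26.6]
grip_width: 0.0265
```

{"fn": "send_rows", "kwargs": {
  "increments": [
    [[0.0005,0.0005,0.004,-0.2],[0.0005,0.0005,0.004,0],[0.0005,0,0.004,0],[0.0005,0,0.004,0],[0.0005,0,0.004,0],[0.0005,0,0.004,0],[0.0005,0,0.004,0],[0.0005,0,0.004,0]]
  ]
}}

```text
clock: 49.65
eef_pos: [0.5614, 0.1784, 0.0528]
tool_rot: [0.996, -0.093, 0.004, 0.016]
ft_force: [-11.8, -3.2, 27.3]
grip_width: 0.0265
```

{"fn": "send_rows", "kwargs": {
  "increments": [
    [[0.0005,0.0005,0.004,-0.2],[0.0005,0.0005,0.004,0],[0.0005,0,0.004,0],[0.0005,0,0.004,0],[0.0005,0,0.004,0],[0.0005,0,0.004,0],[0.0005,0,0.004,0],[0.0005,0,0.004,0]]
  ]
}}

```text
clock: 50.45
eef_pos: [0.5617, 0.1786, 0.0525]
tool_rot: [0.996, -0.093, 0.008, 0.012]
ft_force: [-12.9, -3.2, 27.3]
grip_width: 0.0266
```

```bash
python3 -c "
from h import *
show(); bot_est()
"
```

```text
t 50.45 pos [0.5617 0.1786 0.0525] a -10.67 cradle -0.0618 -0.0445 F [-12.9  -3.2  27.3] Fc -12.1 -5.5 w 0.0266 tilt -0.99958
tz [ 0.0129 -0.0257 -0.9996] bottom cr -0.0587 -0.0484 -0.1204
```

{"fn": "send_rows", "kwargs": {
  "increments": [
    [[0.0005,0.0005,0.004,-0.2],[0.0005,0,0.004,0],[0.0005,0,0.004,0],[0.0005,0,0.004,0],[0.0005,0,0.004,0],[0.001,-0.001,0.003,0],[0.0025,-0.004,0.0015,0],[0.003,-0.0055,0.001,0]]
  ]
}}

```text
clock: 51.25
eef_pos: [0.5618, 0.1793, 0.0526]
tool_rot: [0.995, -0.095, 0.004, 0.019]
ft_force: [-16.5, -13.4, 21.1]
grip_width: 0.0267
```

```bash
python3 -c "
from h import *
show(); bot_est()
snap('scene','s23'); show()
P=cradle_cloud(load('s23'))
for y in np.arange(-.12,0,.012):
    s=P[(abs(P[:,1]-y)<.006)&(P[:,0]>-.038)&(P[:,0]<-.022)&(P[:,2]>.0)&(P[:,2]<.06)]
    if len(s): print(round(y,3),len(s),(np.median(s[:,2])*1000).round(1))
d=load('s23');cv2.imwrite('pics/s23d.png',cv2.resize(d['image'][150:230,290:390,::-1],None,fx=7,fy=7,interpolation=2))
"
```

```text
t 51.25 pos [0.5618 0.1793 0.0526] a -10.9 cradle -0.0618 -0.0438 F [-16.5 -13.4  21.1] Fc -13.8 -16.2 w 0.0267 tilt -0.99923
tz [ 0.0044 -0.0389 -0.9992] bottom cr -0.0598 -0.0503 -0.1203
t 51.3 pos [0.5619 0.1793 0.0526] a -10.89 cradle -0.0617 -0.0437 F [-16.8 -13.3  22.7] Fc -14.1 -16.1 w 0.027 tilt -0.99921
-0.12 14 34.2
-0.108 11 34.2
-0.096 13 35.4
-0.084 9 34.0
-0.072 11 34.2
-0.06 11 35.7
-0.048 17 35.3
-0.036 12 34.5
-0.024 10 34.5
-0.012 11 35.2
```

View pics/s23d.png

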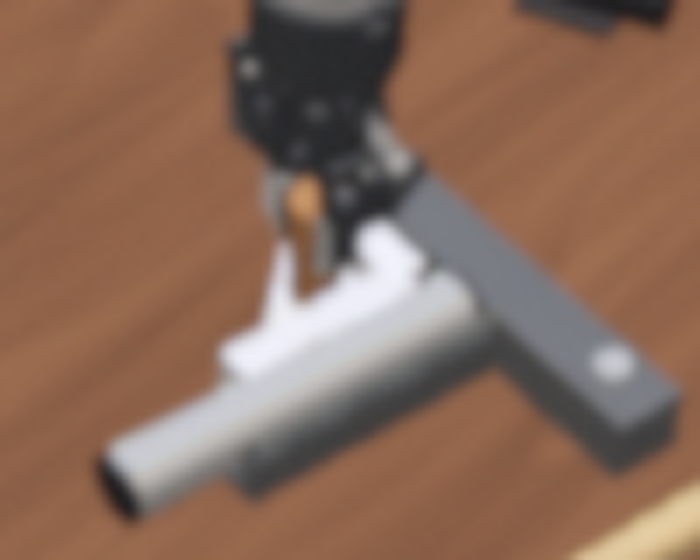

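```bash
python3 -c "
from h import *
print(order.job_done()); show()
"
```

```text
the job is handed in; nothing more can be done
None
the job is handed in; nothing more can be done
```

I finished the job and handed it in at about 51.3 s of the 64 s allowed. No verdict was reported.

**Tube:** I stood the 210 mm tube in the cradle at the rail and swivelled it down under a light grip. Then I gripped it firmly, slid it along until it stopped against the rail (about 6 N) and let go. It lies flat. I measured its free end 209 to 210 mm from the rail face, against 210 expected.

One attempt went wrong first: with the firm grip the tube's foot slid about 25 mm along the trough instead of pivoting. I moved it back and loosened the grip.

**Square:** I took it by the knob and moved it across, partly sliding and partly held a few millimetres up. I pressed it flat, then pushed it into the corner. At the last reading:
- **Push:** about 14 N towards the tube and 16 N towards the rail, with about 22 N down. The square is still gripped.
- **Position:** the tool was at (-61.7, -43.7) mm from the cradle's origin, against a home of (-62, -45). That is within about 1.5 mm.
- **Flatness:** the leg along the tube is level, with its top measured at 34 to 35.5 mm.

**Weak points:**
- **Tool tilt:** the tool leans 2.3° and its yaw is about 0.5° off the cradle's. It kept tilting whenever I pushed, so I flattened and pushed again several times.
- **Bearing force:** friction on the bench takes an unknown part of the push. The force actually reaching each face is therefore inferred, not measured.

I did not touch the chock, tap, beaker or mallet. The later pictures showed no change in them, but I did not measure them again.

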